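# Load two keyed modules into a sprung test feeder

### The arm

A 6-joint arm with a two-finger parallel gripper is mounted at the origin on the work surface. World frame = base frame: x ahead of the robot, y to its left, z up, the work surface at z = 0. Lengths are in m, angles in rad, forces in N, time in s.
With the tool pointing down it reaches from about 0.2 to 0.875 m from the base axis. Payload 3.4 kg.
Tool frame: the origin (TCP) lies on the centre line of the jaws, within the pads' length; the fingertips stand manip.finger_overhang ahead of it and the grasp point (between the pads) lies 5 mm behind it (manip.finger_overhang is the distance from the TCP to the fingertips, in m); z points along the fingers, y is the line along which they close (so a half turn about z gives the same grasp; the last joint's range is limited). The gripper opens to 94 mm and grips with 3 to 60 N. Pads are 16 mm wide; open, the fingers measure 119 mm over their backs; the gripper's body (75 mm by 177 mm) begins 78 mm behind the grasp point.
Start: joints at [-1.236, 0.276, 1.505, -0, 1.361, -0.121], TCP at [0.253, -0.516, 0.219] pointing down, gripper open.
Joint ranges: [-2.89, 2.89], [-0.75, 2.08], [0.22, 2.7], [-1.18, 4.32], [0.11, 2.71], [-2.7, 2.7]. Speed limits (rad/s): [2.57, 2.57, 3.14, 3.14, 3.14, 3.14].

### API

Orientations are given as a unit quaternion [w, x, y, z].
In Python, from cell import manip gives the robot as it stands.
- The arm moves only by the tool carry_out, never from a script. Its argument "plan" is a list of rows, each a list of 5 numbers: the opening, from -1 (shut) to 1 (fully open), then the shift along the tool's x, y, z in cm, then the turn about the tool's z in rad. In form: [[claw, dx, dy, dz, spin], ...]. A call has 1 to 20 rows; each row shifts and turns the commanded pose from where the row before left it, along the tool's axes as they then stand; what a row does not reach is not made up. A row lasts 1/12 s, in which the tool goes at most 41.7 mm and 7.16 degrees, less where a joint would pass 70% of its speed; a pose out of reach is approached as far as the arm can. A call is refused whole if a number of a shift passes 4.17 or a number of a turn 0.125, either way. A call with a gripper value outside its range is refused whole. The fingers move at their own pace and stop on an object; "squeeze" is the grip in N (left out, the last holds). Time passes only in rows, so rows that do not move let the fingers close. It gives the time, the measured TCP pose, the force, the opening and the grip force at its end, in the units of the state.
- manip.observe(): the state, without advancing time (a new reading comes with each control period).
- manip.capture(name): name is "scene" or "top" or "wrist"; returns a dict with "frame" (480x640x3 uint8, red, green, blue), "range_z" (480x640 float32, m along the optical axis (not along the pixel's ray), 0 where there is no reading), "fov_y" (degrees; the focal length in pixels is half the picture's height over the tangent of half this angle, whatever the lens; pixels are square), "cx", "cy" (the principal point, pixels), "rvec" (rotation vector, rad) and "tvec" (3), from world to camera coordinates, as OpenCV has them. Camera axes: x right, y down, z forward; pixel columns grow to the right and rows downward; lengths in m; the calibration is good to about 2 mm. The wrist camera is an equidistant fisheye: a pixel r from the principal point sees the ray r / f radians off the axis. A picture is of the moment at which its call begins.
- manip.finish_job(): hands the job in; it is judged then, once.
The state is a dict: "time_s": time; "q": joint angles; "dq": joint speeds; "joint_efforts": joint torques, N m; "ee_pos": TCP position; "tool_rot": TCP orientation; "contact_force": force on the tool from outside, world axes, zero at the start; "moment": the same for the moment, N m; "width": finger opening in m; "grasp_force": force on a finger pad.
Only numpy, scipy, OpenCV 4.12 (cv2) and the standard library are available. Lean on these libraries where they do the work, as an engineer would, in place of code of your own. Each camera call takes 0.05 s, during which the arm holds its last target. There are 200 camera calls.

### The job

Load the tilted test feeder: pull its red-handled sprung follower back until the yellow catch holds it, and stand the two modules whose groove runs down the middle in the track, fully down over its orange rib between the follower and the end stop. Then press the yellow release so that the follower closes and pushes both up against the end stop. Leave the two modules with the off-centre groove and the other things on the bench where they are.

Things in the scene. Friction and masses are not known exactly. Their poses are not given: they have to be found in the camera images.
- track: the feeder's aluminium channel on a fixed blue stand, tilted 30 degrees so it opens up and towards the robot. Origin: mid-width on its floor, 60 mm above the bench. z: square off the floor (parts go in along -z); y: level, along the feed; x: across, up the slope. Inside width 61 mm; 5 mm walls 25 mm high, flared lips to z 33, x +-39 mm. Orange rib mid-floor, 12 wide, 8 high, y -25 to +100 mm.
- end_stop (a point): middle of the lower edge of the blue end stop's face, on the track floor (track y = +100 mm): the modules end up stacked against this face, along the track's -y from it. The stop is 16 mm thick, 45 mm high. The track's other end has a blue tail plate at track y = -118 to -130 mm, 40 mm high.
- follower (a joint): travel (m) of the sprung steel follower, growing along the track's -y; its 44 mm high pushing face is at track y = 0.100 - value. 0: face on the end stop. Spring towards 0: 7 N at 0, 12 N at 0.122 (end of travel); from 0.09 its lug also works the catch (5 N more). Pulled to the end, the catch snaps up and holds it at about 0.115. Closed on both modules it stands at 0.080.
- follower_handle (a point): centre of the top of the follower's upright red handle: 36 mm across the track (x) by 16 mm along it (y), track z = 38 to 90 mm, centred 24 mm behind the pushing face; free on all sides above z = 47 mm. Behind it, 35 mm from the face, a steel lug reaches over the +x wall to x = +62 mm, at z = 27 to 44 mm.
- catch (a joint): how far in m the yellow sprung catch is pressed down, along the track's -z. 0: up (holding); 0.012: fully down. It springs back up by itself, 4 N at 0 to 8 N at 0.012 (plus about 2 N of rubbing). Pressed 0.008 or more it lets the follower go.
- catch_pad (a point): centre of the top of the catch's yellow press pad, 26 x 26 mm, on the outside of the channel's +x (far, upper) wall near the tail: at x = +53, y = -76, z = +36 mm in the track's frame when up. Press it along the track's -z.
- module_a: loose plug-in module standing upright, 56 (its x) x 40 (its y) x 84 mm tall, 0.18 kg, white with green faces at +-y. Origin: centre of its underside, z up. Its keyway, a groove 18 wide x 10 mm deep, runs along its y through the foot, and again (black floor) through the top, in the MIDDLE of the 56 mm width: it fits over the track's rib with its x along the track's x, either way round.
- module_b: the same as module_a: middle groove, wanted in the track. Origin: centre of its underside.
- odd_c: odd module: just like module_a outside, but its groove in foot and top lies 15 mm off the middle (centred at x = +15 mm), so it would sit on the rib and stand proud. Not wanted: leave it standing. Origin: centre of its underside.
- odd_d: the same as odd_c: groove 15 mm off the middle, to be left standing. Origin: centre of its underside.
- screwdriver: bystander: loose screwdriver 170 mm long lying along its x among the modules, under 35 mm high. Origin: underside below its middle.
- flux_bottle: bystander: blue bottle 40 mm across, 115 mm tall, loose, between modules and feeder. Origin: centre of its underside.
- solder_spool: bystander: steel-coloured spool 60 mm across, 50 mm tall, loose, in front of the feeder. Origin: centre of its underside.
- multimeter: bystander: yellow and black meter 80 x 160 x 38 mm lying flat, loose, at the left. Origin: centre of its underside.
- circuit_board: bystander: loose green board 90 x 70 x 18 mm lying flat beyond the feeder's right end. Origin: centre of its underside.
There are look-alikes about, which are no part of the job. Leave any purple look-alike of the module_b alone. Leave any turquoise look-alike of the module_a alone.

How it is judged:
By the outcome, as a careful person would: the job done as asked, in the order asked, and still so for the second after the job is handed in, with the robot touching nothing.
It also fails if it takes over 70 s, if anything falls off the work surface, if the arm or the gripper's body presses on something with over 40 N, if the wrist force passes 120 N, or if a joint passes its speed limit or range.

## Working session

There is one attempt and no reset: what is moved stays moved. The work goes in short steps, Python scripts to look and compute and a tool call to move; the robot and the scene stay as the last step left them, time stands still between calls to the robot, and variables do not carry over. Pictures are saved under pics/ and viewed, at most 10 in all, crops included, and the job is handed in when it is done.

Besides the shell and the picture viewer there is one more tool, called after ">>>" by a JSON object that holds its "op" and its "data", one argument or row to a line. carry_out: Moves the arm, as the interface text tells. Its arguments: {"type":"object","properties":{"plan":{"type":"array"},"squeeze":{"type":"number"}},"required":["plan"]}

```bash
mkdir -p pics; ls
python3 - <<'E'
from cell import manip
import cv2,numpy as np
print(manip.observe(), manip.finger_overhang)
for n in ["scene","top"]:
    c=manip.capture(n); cv2.imwrite(f"pics/{n}0.png",c["frame"][:,:,::-1]); np.savez(f"{n}0.npz",**c)
    print(n,c["fov_y"],c["cx"],c["cy"],c["rvec"],c["tvec"])
E
```

```text
pics
{'time_s': 0.0, 'q': array([-1.23600727e+00,  2.76558999e-01,  1.50609412e+00, -1.95019070e-05,
        1.36066696e+00, -1.21024897e-01]), 'dq': array([-4.97387933e-05, -2.39789851e-04, -9.03968313e-04, -6.61678269e-04,
        3.72480644e-04,  5.12590884e-04]), 'joint_efforts': array([-2.34001694e-03, -4.04590487e+01, -2.37234306e+01,  7.00100488e-02,
        3.46981210e-02, -1.33138551e-04]), 'ee_pos': array([ 0.25291438, -0.51580999,  0.21864078]), 'tool_rot': array([-8.57768265e-04,  9.74140600e-01,  2.25941022e-01, -1.01620200e-04]), 'contact_force': array([-0.47427514, -0.06217465,  0.38200885]), 'moment': array([ 0.06172033, -0.03284999,  0.0062565 ]), 'grasp_force': 0.0, 'width': 0.09423126211933493} 0.014
scene 43.79023221161735 330.15432348548353 242.98285302950302 [ 1.89777474  1.96660065 -0.53813436] [ 0.05191255 -0.42895687  1.74953983]
top 50.39623741188785 322.5973186239961 236.52598867699842 [ 2.03118528 -2.17184323  0.23992758] [-0.00549738  0.56224857  1.0149537 ]
```

View pics/scene0.png

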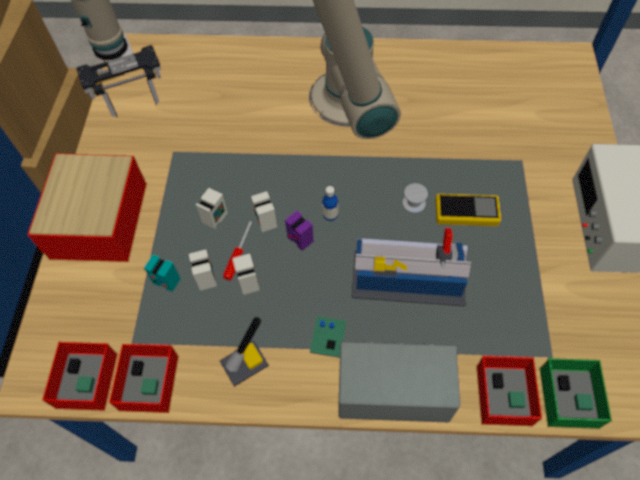

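View pics/top0.png

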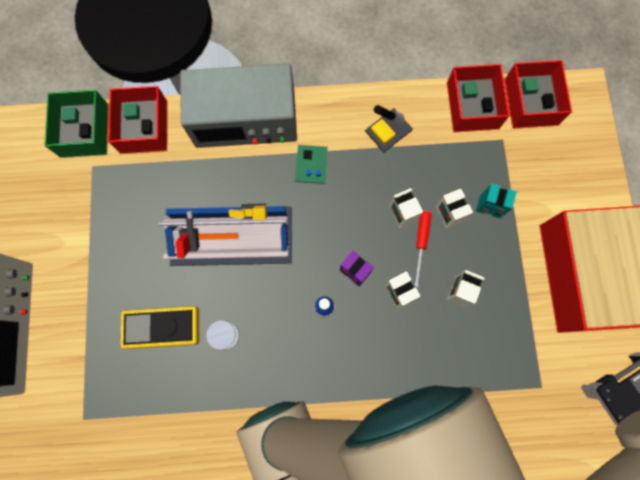

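The scene view shows white modules at about (212,207), (263,211), (202,270) and (246,274), with the feeder around (412,270). The top view shows white modules at (407,206), (456,206), (403,288) and (467,287). The purple one is at (356,267), the turquoise one at (496,201), the handle at (183,245), the catch at (250,212), and the tail is on the right.

```bash
cat > h.py <<'E'
import numpy as np,cv2
from scipy.spatial.transform import Rotation as R
def load(n): return dict(np.load(n))
def pts(c):
    """world point per pixel (pinhole)"""
    f=240/np.tan(np.radians(float(c["fov_y"]))/2)
    v,u=np.mgrid[:480,:640]; z=c["range_z"]
    P=np.stack([(u-c["cx"])/f*z,(v-c["cy"])/f*z,z],-1)
    M=R.from_rotvec(c["rvec"]).as_matrix()
    return (P-c["tvec"])@M   # M^T (P-t)
E
python3 - <<'E'
from h import *
c=load("top0.npz");W=pts(c)
fr=c["frame"]
a=cv2.resize(fr[180:315,330:520],None,fx=3,fy=3,interpolation=cv2.INTER_CUBIC)
b=cv2.resize(fr[195:275,155:300],None,fx=570/145,fy=570/145,interpolation=cv2.INTER_CUBIC)
cv2.imwrite("pics/crop0.png",cv2.resize(np.vstack([a,b]),None,fx=.8,fy=.8)[:,:,::-1])
hsv=cv2.cvtColor(fr,cv2.COLOR_RGB2HSV)
# top faces by height
for nm,lo,hi in [("modtop",.078,.092)]:
    m=((W[...,2]>lo)&(W[...,2]<hi)&(c["range_z"]>0)).astype(np.uint8)
    n,l,s,ce=cv2.connectedComponentsWithStats(m)
    for i in range(1,n):
        if 80<s[i,4]<2000:
            q=W[l==i]; r=cv2.minAreaRect((q[:,:2]*1000).astype(np.float32))
            print(ce[i].round(),s[i,4],np.round(r[0],1),np.round(r[1],1),round(r[2],1),fr[l==i].mean(0).round())
def blob(nm,m):
    n,l,s,ce=cv2.connectedComponentsWithStats(m.astype(np.uint8))
    for i in range(1,n):
        if s[i,4]>25 and 150<ce[i][0]<300 and 195<ce[i][1]<280:
            q=W[l==i];print(nm,ce[i].round(),s[i,4],np.median(q,0).round(4),q.min(0).round(3),q.max(0).round(3))
H,S,V=hsv[...,0],hsv[...,1],hsv[...,2]
blob("yellow",(H>20)&(H<32)&(S>150)); blob("red",((H<5)|(H>175))&(S>150)); blob("orange",(H>6)&(H<18)&(S>150)); blob("blue",(H>100)&(H<125)&(S>120))
E
```

```text
[248. 131.] 433 [799.7 118.8] [ 24.3 238.2] 2.7 [54. 53. 49.]
[493. 193.] 187 [ 625.6 -409.1] [23.4 40.5] 66.4 [ 24. 157. 146.]
[453. 196.] 186 [ 622.6 -325.4] [24.2 42. ] 19.9 [233. 230. 216.]
[510. 198.] 190 [ 611.8 -441.6] [21.  41.7] 67.8 [ 36. 158. 145.]
[410. 208.] 326 [ 608.1 -228.2] [42.3 41.4] 19.1 [237. 235. 222.]
[461. 212.] 190 [ 590.7 -335.9] [21.6 42.2] 18.6 [235. 232. 218.]
[200. 210.] 416 [630.2 204.5] [156.8  14.3] 87.9 [ 47.  82. 137.]
[275. 209.] 115 [623.1  52.9] [38.2 12.9] 86.4 [ 41.  77. 129.]
[565. 272.] 390 [ 449.9 -529.8] [  5.9 239.1] 89.9 [124.  15.  11.]
[223. 219.] 161 [606.5 162.7] [127.4  10.1] 86.6 [168. 155. 151.]
[350. 260.] 192 [502.6 -96.1] [21.6 40.5] 46.0 [133.  63. 158.]
[363. 271.] 192 [ 478.9 -120.9] [21.4 40.4] 46.0 [130.  57. 156.]
[399. 280.] 195 [ 454.7 -192.8] [19.6 40.5] 22.3 [239. 239. 226.]
[468. 291.] 358 [ 425.  -329.1] [41.  39.7] 62.2 [240. 238. 225.]
[408. 296.] 197 [ 424.  -206.6] [24.3 40.3] 22.3 [238. 237. 225.]
[324. 306.] 106 [414.7 -36.1] [31.7 30.9] 27.2 [ 57.  81. 130.]
[  5. 355.] 351 [360.2 599.6] [  7.  158.6] 89.4 [27. 26. 23.]
yellow [250. 213.] 367 [0.6095 0.0954 0.1137] [ 0.319 -0.033  0.091] [0.626 0.147 1.115]
red [182. 245.] 258 [0.5461 0.2337 0.1338] [0.522 0.229 0.096] [0.577 0.246 0.149]
orange [218. 236.] 209 [0.5759 0.175  0.0684] [ 0.319 -0.033  0.061] [0.583 0.218 1.115]
blue [276. 210.] 149 [0.6198 0.0507 0.0813] [0.615 0.034 0.054] [0.629 0.07  0.09 ]
blue [198. 212.] 459 [0.6275 0.212  0.0821] [0.621 0.15  0.054] [0.638 0.282 0.09 ]
blue [284. 237.] 126 [0.5572 0.0359 0.096 ] [0.535 0.031 0.072] [0.589 0.042 0.11 ]
blue [170. 241.] 173 [0.5642 0.2686 0.1028] [ 0.319 -0.033  0.084] [0.593 0.276 1.115]
```

View pics/crop0.png

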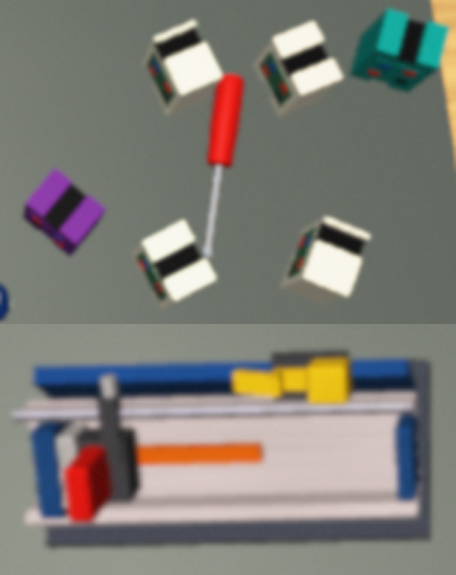

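Crop: the middle-groove modules are the top-right white one (about px 456,206) and the lower-left white one (about px 403,288). The other two are off-centre. In the feeder the end stop is on the left, the follower is closed, and the tail and catch pad are on the right. Next I'll find the track frame.

```bash
cat > tr.py <<'E'
from h import *
for n in ["top0.npz","scene0.npz"]:
    c=load(n);W=pts(c);hsv=cv2.cvtColor(c["frame"],cv2.COLOR_RGB2HSV);H,S,V=[hsv[...,i].astype(int) for i in range(3)]
    ok=(c["range_z"]>0)&(W[...,0]>.5)&(W[...,0]<.66)&(W[...,1]>.0)&(W[...,1]<.30)&(W[...,2]>.04)&(W[...,2]<.17)
    o=W[ok&(H>6)&(H<18)&(S>150)&(W[...,2]<.08)]
    if len(o)>20:
        p=np.polyfit(o[:,1],o[:,0],1); print(n,"rib n",len(o),"yaw",np.degrees(np.arctan(-p[0])),o.mean(0),"ymin",np.percentile(o[:,1],[1,99]))
    y=W[ok&(H>20)&(H<32)&(S>130)&(W[...,2]>.1)]
    print("yellow",len(y),y.min(0),y.max(0)); pad=y[y[:,1]<y[:,1].min()+.027]; print("pad",pad.mean(0),len(pad), (pad.min(0)+pad.max(0))/2)
    r=W[ok&((H<5)|(H>175))&(S>150)]; print("red",len(r),np.percentile(r,[2,98],axis=0)); t=r[r[:,2]>r[:,2].max()-.012];print("redtop",t.mean(0))
    b=W[ok&(H>100)&(H<125)&(S>120)&(W[...,2]>.092)]
    for s,q in (("tail",b[b[:,1]<.1]),("stop",b[b[:,1]>.2])):
        if len(q): print(s,len(q),np.percentile(q,[3,97],axis=0).round(4).tolist())
    # channel floor points
    f=W[ok&(S<60)&(V>150)]; print("floor pale",len(f))
    n_=f[(f[:,1]>.06)&(f[:,1]<.2)]; 
    m=np.abs(n_[:,2]-(.06+(n_[:,0]-.58)*.577))<.006
    q=n_[m]; A=np.c_[q[:,:2],np.ones(len(q))]; print("floorplane",len(q),np.linalg.lstsq(A,q[:,2],rcond=None)[0])
E
python3 tr.py
```

```text
top0.npz rib n 207 yaw -2.641267377693766 [0.57583525 0.1763179  0.06850969] ymin [0.1368256  0.21756353]
yellow 360 [0.59330172 0.07017386 0.10031601] [0.62635474 0.14665679 0.12712452]
pad [0.60736476 0.08258172 0.11761976] 188 [0.60982823 0.08339668 0.11380649]
red 258 [[0.52468267 0.22939723 0.10078899]
 [0.57395009 0.24465782 0.14705585]]
redtop [0.54448946 0.2368791  0.14186179]
tail 79 [[0.5495, 0.0312, 0.0928], [0.58, 0.0404, 0.1081]]
stop 138 [[0.5486, 0.2625, 0.0938], [0.5905, 0.2748, 0.1155]]
floor pale 3313
floorplane 1322 [ 0.57211194 -0.01767275 -0.26708617]
yellow 278 [0.59763869 0.07046775 0.10005824] [0.62707757 0.14337081 0.12842864]
pad [0.61507207 0.0831161  0.11589456] 159 [0.61235813 0.08339272 0.11462309]
red 191 [[0.52728196 0.22948226 0.10399388]
 [0.57607001 0.24416926 0.14682171]]
redtop [0.54824117 0.23755756 0.14250813]
tail 35 [[0.5505, 0.0323, 0.0954], [0.5772, 0.0394, 0.1095]]
stop 67 [[0.5475, 0.2626, 0.0943], [0.5917, 0.2731, 0.1165]]
floor pale 1096
floorplane 51 [ 0.56380749 -0.0146514  -0.26162001]
```

```bash
cat > g.py <<'E'
"""delta(target_xyz, target_yaw_deg): shifts in tool axes (cm, after the spin) and spin"""
from h import *
from cell import manip
O=np.array([.579,.161,.060]); YAW=-2.64
T=(R.from_euler('z',YAW,degrees=True)*R.from_euler('y',-30,degrees=True)).as_matrix()
def tw(p): return O+T@(np.array(p)/1000)
def wt(P): return (T.T@(np.array(P)-O))*1000
def st():
    s=manip.observe(); w,x,y,z=s["tool_rot"]; M=R.from_quat([x,y,z,w]).as_matrix()
    return s,M
def delta(t,yaw=YAW):
    s,M=st(); y0=np.degrees(np.arctan2(M[1,0],M[0,0])); sp=-np.radians(yaw-y0)
    M2=M@R.from_euler('z',sp).as_matrix()
    print("yaw",y0.round(2),"spin",sp.round(3),"shift cm",(M2.T@(np.array(t)-s["ee_pos"])*100).round(2),"pos",s["ee_pos"].round(4),"track",wt(s["ee_pos"]).round(1),"F",s["contact_force"].round(1),"w",s["width"].round(4))
if __name__=="__main__":
    import sys; a=eval(sys.argv[1]); delta(tw(a) if len(sys.argv)<4 else a, float(sys.argv[2]) if len(sys.argv)>2 else YAW)
E
python3 g.py '(0,76,72)'; python3 -c "
from g import *
print(tw((0,76,72)),tw((0,76,90)))"
```

```text
[0.5465388  0.23857751 0.12235383] [0.53754835 0.23899206 0.13794229]Traceback (most recent call last):
  File "g.py", line 16, in <module>
    import sys; a=eval(sys.argv[1]); delta(tw(a) if len(sys.argv)<4 else a, float(sys.argv[2]) if len(sys.argv)>2 else YAW)
                                     ~~~~~^^^^^^^^^^^^^^^^^^^^^^^^^^^^^^^^^^^^^^^^^^^^^^^^^^^^^^^^^^^^^^^^^^^^^^^^^^^^^^^^^
  File "g.py", line 14, in delta
    print("yaw",y0.round(2),"spin",sp.round(3),"shift cm",(M2.T@(np.array(t)-s["ee_pos"])*100).round(2),"pos",s["ee_pos"].round(4),"track",wt(s["ee_pos"]).round(1),"F",s["contact_force"].round(1),"w",s["width"].round(4))
                                                                                                                                                                                                        ^^^^^^^^^^^^^^^^
AttributeError: 'float' object has no attribute 'round'
```

>>> {"op": "carry_out", "data": {
  "plan": [
    [0.1, 0, 0, 0, 0.125],
    [0.1, 0, 0, 0, 0.125],
    [0.1, 0, 0, 0, 0.125],
    [0.1, 0, 0, 0, 0.125],
    [0.1, 1.2, -3.6, 0, 0],
    [0.1, 1.2, -3.6, 0, 0],
    [0.1, 1.2, -3.6, 0, 0],
    [0.1, 1.2, -3.6, 0, 0],
    [0.1, 1.2, -3.6, 0, 0],
    [0.1, 1.2, -3.6, 0, 0],
    [0.1, 1.2, -3.6, 0, 0],
    [0.1, 1.2, -3.6, 0, 0],
    [0.1, 1.2, -3.6, 0, 0],
    [0.1, 1.2, -3.6, 0, 0],
    [0.1, 1.2, -3.6, 0, 0],
    [0.1, 1.2, -3.6, 0, 0],
    [0.1, 1.2, -3.6, 0, 0],
    [0.1, 1.2, -3.6, 0, 0],
    [0.1, 1.2, -3.6, 0, 0],
    [0.1, 1.2, -3.6, 0, 0]
  ]
}}

```text
time_s: 1.77
ee_pos: [0.4704, 0.0526, 0.2193]
tool_rot: [0.0, 1.0, -0.022, -0.0]
contact_force: [0.7, -0.3, -0.1]
width: 0.0519
grasp_force: 0.0
```

```bash
sed -i 's/s\["width"\].round(4)/s["width"]/' g.py; python3 g.py '(0,76,72)'
```

```text
yaw -2.51 spin 0.002 shift cm [  6.76 -18.93   9.69] pos [0.4704 0.0526 0.2193] track [ -10.  -113.3  189.7] F [ 0.7 -0.3 -0.1] w 0.05190350268755878
```

>>> {"op": "carry_out", "data": {
  "plan": [
    [0.1, 1.35, -3.8, 0, 0],
    [0.1, 1.35, -3.8, 0, 0],
    [0.1, 1.35, -3.8, 0, 0],
    [0.1, 1.35, -3.8, 0, 0],
    [0.1, 1.35, -3.75, 0, 0],
    [0.1, 0, 0, 0, 0],
    [0.1, 0, 0, 0, 0]
  ]
}}

```text
time_s: 2.35
ee_pos: [0.5461, 0.2386, 0.2182]
tool_rot: [0.0, 1.0, -0.021, -0.001]
contact_force: [0.6, -0.2, 0.3]
width: 0.0516
grasp_force: 0.0
```

```bash
cat >> h.py <<'E'
def wpts(c):
    """wrist fisheye, equidistant; range_z along axis"""
    f=240/np.tan(np.radians(float(c["fov_y"]))/2)
    v,u=np.mgrid[:480,:640].astype(float); a=u-c["cx"]; b=v-c["cy"]; r=np.hypot(a,b)+1e-9
    t=np.tan(np.minimum(r/f,1.5)); z=c["range_z"]
    P=np.stack([a/r*t*z,b/r*t*z,z],-1)
    return (P-c["tvec"])@R.from_rotvec(c["rvec"]).as_matrix()
E
python3 - <<'E'
from g import *
c=manip.capture("wrist");cv2.imwrite("pics/w1.png",c["frame"][:,:,::-1]);np.savez("w1.npz",**c)
W=wpts(c);X=(W-O)@T*1000
hsv=cv2.cvtColor(c["frame"],cv2.COLOR_RGB2HSV);H,S,V=[hsv[...,i].astype(int) for i in range(3)]
ok=c["range_z"]>0
for n,m in (("red",((H<5)|(H>175))&(S>150)),("rib",(H>6)&(H<18)&(S>150)),("yel",(H>20)&(H<32)&(S>130)),("blue",(H>100)&(H<125)&(S>120))):
    q=X[ok&m&(abs(X[...,0])<80)&(abs(X[...,1])<140)&(X[...,2]>-10)&(X[...,2]<110)]
    if len(q): print(n,len(q),np.percentile(q,[2,50,98],axis=0).round(1).tolist())
s,M=st();print(s["ee_pos"])
E
```

```text
red 1711 [[-14.9, 68.5, 43.2], [16.3, 75.9, 84.9], [18.0, 83.1, 90.8]]
rib 1322 [[-5.9, -22.4, 1.4], [2.1, 16.9, 7.8], [5.9, 52.1, 9.3]]
yel 2526 [[42.6, -86.2, 14.2], [56.0, -63.0, 27.9], [65.5, -15.1, 36.9]]
blue 5871 [[-22.8, -126.2, -8.5], [48.5, 37.6, -2.4], [58.4, 117.8, 45.7]]
[0.54557258 0.2371705  0.21841643]
```

View pics/w1.png

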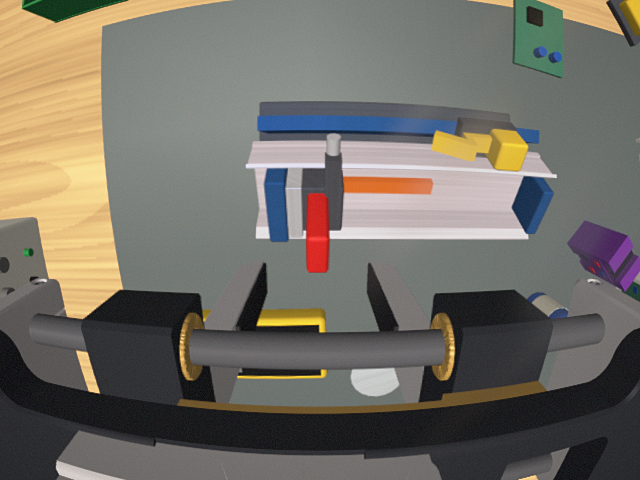

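The wrist view shows the handle at (317,232), centred between the fingers. The rib and pad confirm the track frame to within 1–2 mm, so I'll descend, grip and pull.

>>> {"op": "carry_out", "data": {
  "plan": [
    [0.1, 0, 0, 2.4, 0],
    [0.1, 0, 0, 2.4, 0],
    [0.1, 0, 0, 2.4, 0],
    [0.1, 0, 0, 2.2, 0],
    [0.1, 0, 0, 0, 0],
    [-1, 0, 0, 0, 0],
    [-1, 0, 0, 0, 0],
    [-1, 0, 0, 0, 0],
    [-1, 0, 0, 0, 0],
    [-1, 0, 0, 0, 0],
    [-1, 0, 0, 0, 0]
  ],
  "squeeze": 40
}}

```text
time_s: 3.32
ee_pos: [0.5468, 0.2382, 0.1265]
tool_rot: [-0.001, 1.0, -0.022, 0.001]
contact_force: [-0.4, 3.0, 2.4]
width: 0.0157
grasp_force: 40.1
```

>>> {"op": "carry_out", "data": {
  "plan": [
    [-1, 0, 1.5, 0, 0],
    [-1, 0, 1.5, 0, 0],
    [-1, 0, 1.5, 0, 0],
    [-1, 0, 1.5, 0, 0],
    [-1, 0, 1.5, 0, 0],
    [-1, 0, 1.5, 0, 0],
    [-1, 0, 1.0, 0, 0],
    [-1, 0, 1.0, 0, 0],
    [-1, 0, 0, 0, 0],
    [-1, 0, 0, 0, 0]
  ]
}}

```text
time_s: 4.15
ee_pos: [0.5419, 0.1313, 0.1264]
tool_rot: [-0.004, 1.0, -0.023, 0.001]
contact_force: [-0.4, 11.9, 1.6]
width: 0.0157
grasp_force: 40.0
```

```bash
python3 g.py '(0,-46,72)'
```

```text
yaw -2.61 spin 0.0 shift cm [-0.03  1.46  0.39] pos [0.5419 0.1313 0.1264] track [  2.3 -31.4  75.4] F [-0.4 11.9  1.6] w 0.01571442696931592
```

>>> {"op": "carry_out", "data": {
  "plan": [
    [-1, 0, 0.6, 0, 0],
    [-1, 0, 0.6, 0, 0],
    [-1, 0, 0.4, 0, 0],
    [-1, 0, 0.2, 0, 0],
    [-1, 0, 0, 0, 0],
    [-1, 0, 0, 0, 0]
  ]
}}

```text
time_s: 4.65
ee_pos: [0.5413, 0.1158, 0.1264]
tool_rot: [-0.006, 1.0, -0.023, 0.001]
contact_force: [0.5, 18.8, 0.7]
width: 0.0155
grasp_force: 40.0
```

>>> {"op": "carry_out", "data": {
  "plan": [
    [-1, 0, 0.4, 0, 0],
    [-1, 0, 0, 0, 0],
    [-1, 0, 0, 0, 0]
  ]
}}

```text
time_s: 4.9
ee_pos: [0.5413, 0.1155, 0.1263]
tool_rot: [-0.01, 1.0, -0.024, 0.001]
contact_force: [1.2, 26.5, -1.3]
width: 0.0154
grasp_force: 40.1
```

>>> {"op": "carry_out", "data": {
  "plan": [
    [-1, 0, -0.5, 0, 0],
    [-1, 0, -0.4, 0, 0],
    [-1, 0, -0.4, 0, 0],
    [-1, 0, 0, 0, 0]
  ]
}}

```text
time_s: 5.23
ee_pos: [0.5416, 0.1231, 0.1264]
tool_rot: [-0.004, 1.0, -0.022, 0.001]
contact_force: [-0.4, 11.5, 1.5]
width: 0.0158
grasp_force: 40.0
```

>>> {"op": "carry_out", "data": {
  "plan": [
    [-1, 0, -0.3, 0, 0],
    [-1, 0, 0, 0, 0],
    [-1, 0, 0, 0, 0]
  ]
}}

```text
time_s: 5.48
ee_pos: [0.5416, 0.1236, 0.1264]
tool_rot: [-0.002, 1.0, -0.022, 0.001]
contact_force: [-0.6, 6.5, 3.8]
width: 0.0158
grasp_force: 40.0
```

The position is holding while the force falls, so the catch has it. Release and rise.

>>> {"op": "carry_out", "data": {
  "plan": [
    [-1, 0, -0.3, 0, 0],
    [-1, 0, 0, 0, 0],
    [-0.5, 0, 0, 0, 0],
    [-0.3, 0, 0, 0, 0],
    [-0.2, 0, 0, 0, 0],
    [-0.2, 0, 0, -2.5, 0],
    [-0.2, 0, 0, -2.5, 0],
    [0.28, 0, 0, -2.5, 0],
    [0.28, 0, 0, -2.5, 0],
    [0.28, 0, 0, 0, 0]
  ]
}}

```text
time_s: 6.32
ee_pos: [0.5441, 0.124, 0.2303]
tool_rot: [-0.0, 1.0, -0.022, 0.005]
contact_force: [0.7, -0.3, 0.6]
width: 0.0544
grasp_force: 0.0
```

```bash
cat > look.py <<'E'
from g import *
import sys
c=manip.capture(sys.argv[1]);cv2.imwrite(f"pics/{sys.argv[2]}.png",c["frame"][:,:,::-1])
W=(wpts if sys.argv[1]=="wrist" else pts)(c);X=(W-O)@T*1000
hsv=cv2.cvtColor(c["frame"],cv2.COLOR_RGB2HSV);H,S,V=[hsv[...,i].astype(int) for i in range(3)]
ok=c["range_z"]>0
for n,m in (("red",((H<5)|(H>175))&(S>150)),("yel",(H>20)&(H<32)&(S>130))):
    q=X[ok&m&(abs(X[...,0])<80)&(abs(X[...,1])<140)&(X[...,2]>-10)&(X[...,2]<110)]
    if len(q): print(n,len(q),np.percentile(q,[2,50,98],axis=0).round(1).tolist())
# upright tops at module height
m=(ok&(W[...,2]>.076)&(W[...,2]<.092)&(V>150)&(S<50)&(W[...,1]<-.1)).astype(np.uint8)
n,l,s,ce=cv2.connectedComponentsWithStats(m)
for i in range(1,n):
    if s[i,4]>90: r=cv2.minAreaRect((W[l==i][:,:2]*1000).astype(np.float32)); print(ce[i].round(),s[i,4],np.round(r[0],1),np.round(r[1],1),round(r[2],1))
# module bodies in the track
m=ok&(V>150)&(S<50)&(X[...,2]>50)&(X[...,2]<95)&(abs(X[...,0])<45)&(X[...,1]>-20)&(X[...,1]<110)
if m.sum()>20: print("in track",m.sum(),np.percentile(X[m],[2,50,98],axis=0).round(1).tolist())
E
python3 look.py top t2; python3 g.py '(.4393,-.1997,.25)' 22.3 w
```

```text
red 170 [[-15.9, -46.8, 48.0], [0.6, -41.7, 90.0], [17.8, -32.9, 94.9]]
yel 37 [[45.9, -60.6, 14.0], [54.0, -24.5, 23.5], [60.7, -17.4, 28.7]]
[453. 196.] 187 [ 624.8 -324.8] [19.4 42.5] 17.5
[410. 208.] 335 [ 605.7 -229.3] [37.2 41. ] 20.5
[461. 212.] 192 [ 590.8 -336.2] [21.1 42.5] 17.8
[399. 280.] 194 [ 455.2 -192.9] [19.  40.1] 23.5
[467. 291.] 370 [ 423.8 -328.5] [41.4 37.1] 64.9
[408. 296.] 199 [ 421.8 -207.3] [19.9 40.9] 22.3
yaw -2.54 spin -0.434 shift cm [-21.85  26.02  -2.29] pos [0.5428 0.124  0.2277] track [ 54.1 -38.6 162.5] F [ 0.4 -0.5 -0.2] w 0.057777142653800816
```

>>> {"op": "carry_out", "data": {
  "plan": [
    [0.28, 0, 0, 0, -0.125],
    [0.28, 0, 0, 0, -0.125],
    [0.28, 0, 0, 0, -0.125],
    [0.28, 0, 0, 0, -0.07],
    [0.28, -2.1, 2.5, 0, 0],
    [0.28, -2.1, 2.5, 0, 0],
    [0.28, -2.1, 2.5, 0, 0],
    [0.28, -2.1, 2.5, 0, 0],
    [0.28, -2.1, 2.5, 0, 0],
    [0.28, -2.1, 2.5, 0, 0],
    [0.28, -2.1, 2.5, 0, 0],
    [0.28, -2.1, 2.5, 0, 0],
    [0.28, -2.1, 2.5, 0, 0],
    [0.28, -2.1, 2.5, 0, 0],
    [0.28, 0, 0, 0, 0]
  ]
}}

```text
time_s: 7.62
ee_pos: [0.443, -0.1928, 0.2235]
tool_rot: [0.001, 0.98, 0.197, -0.002]
contact_force: [0.1, -0.5, 0.4]
width: 0.0605
grasp_force: 0.0
```

```bash
python3 look.py wrist w3; python3 g.py '(.4385,-.2001,.065)' 23 w
```

```text
red 1135 [[-15.6, -48.1, 43.2], [-3.1, -46.1, 76.2], [11.6, -33.3, 90.7]]
[432.  28.] 202 [ 639.3 -217.4] [ 4.7 40.2] 19.7
[431.  69.] 1782 [ 604.7 -230.4] [34.7 41. ] 19.6
[527. 100.] 752 [ 624.6 -324.8] [19.6 41.1] 18.7
[524. 140.] 768 [ 589.7 -336.9] [19.5 41.7] 18.4
[323. 211.] 1162 [ 455.5 -193.2] [19.4 40.2] 23.0
[323. 254.] 1119 [ 421.5 -207.5] [19.8 39.7] 23.3
[472. 273.] 195 [ 455.7 -344.5] [41.   4.7] 62.7
[440. 295.] 920 [ 424.9 -329. ] [41.2 29.4] 61.7
yaw 22.69 spin -0.005 shift cm [-0.83  0.74 15.86] pos [ 0.4437 -0.1901  0.2236] track [ -21.2 -357.   201.2] F [-0.2  0.2  0.6] w 0.06018451609956076
```

>>> {"op": "carry_out", "data": {
  "plan": [
    [0.28, -0.83, 0.76, 1.0, -0.005],
    [0.28, 0, 0, 3, 0],
    [0.28, 0, 0, 3, 0],
    [0.28, 0, 0, 3, 0],
    [0.28, 0, 0, 3, 0],
    [0.28, 0, 0, 2.3, 0],
    [0.28, 0, 0, 0.5, 0],
    [0.28, 0, 0, 0, 0],
    [-1, 0, 0, 0, 0],
    [-1, 0, 0, 0, 0],
    [-1, 0, 0, 0, 0],
    [-1, 0, 0, 0, 0],
    [-1, 0, 0, 0, 0]
  ],
  "squeeze": 15
}}

```text
time_s: 8.75
ee_pos: [0.4417, -0.1989, 0.0688]
tool_rot: [0.001, 0.98, 0.201, 0.001]
contact_force: [-0.1, 0.3, 5.8]
width: 0.0395
grasp_force: 15.0
```

>>> {"op": "carry_out", "data": {
  "plan": [
    [-1, 0, 0, -2, 0],
    [-1, 0, 0, -3, 0],
    [-1, 0, 0, -3, 0],
    [-1, 0, 0, -3, 0],
    [-1, 0, 0, -3, 0],
    [-1, 0, 0, -3, 0],
    [-1, 0, 0, 0, 0.125],
    [-1, 0, 0, 0, 0.125],
    [-1, 0, 0, 0, 0.125],
    [-1, 0, 0, 0, 0.072],
    [-1, 0, 0, 0, 0]
  ]
}}

```text
time_s: 9.67
ee_pos: [0.4402, -0.1981, 0.2374]
tool_rot: [-0.0, 1.0, -0.021, -0.0]
contact_force: [-0.3, -0.6, -1.8]
width: 0.0399
grasp_force: 15.0
```

```bash
python3 -c "
from g import *
print(tw((0,68,65)),tw((0,68,0)))"; python3 g.py '(0,70,65)'
```

```text
[0.5496666  0.23042479 0.11629165] [0.58213211 0.22892783 0.06      ]
yaw -2.43 spin 0.004 shift cm [  8.96 -43.51  12.12] pos [ 0.4402 -0.1981  0.2374] track [ -17.  -365.1  214.7] F [-0.3 -0.6 -1.8] w 0.03994521917519985
```

```bash
cat > wp.py <<'E'
from g import *
import sys
s,M=st(); p=s["ee_pos"]; y=float(sys.argv[1]); dx=float(sys.argv[2])  # dx: TCP offset on module x (mm)
print("pos",p,"yaw",np.degrees(np.arctan2(M[1,0],M[0,0])))
for a in [(28.8,105),(28.8,76),(22.7,77),(13.6,75),(3.5,70)]:
    t=tw((a[0]-3.5+dx,y,a[1])); print(a,t.round(4),(M.T@(t-p)*100).round(2)); p=t
E
python3 wp.py 75 3.5
```

```text
pos [ 0.44024756 -0.19806799  0.23743163] yaw -2.4313236121429886
(28.8, 105) [0.5549 0.2372 0.1653] [  9.61 -43.97   7.21]
(28.8, 76) [0.5694 0.2365 0.1402] [1.45 0.01 2.51]
(22.7, 77) [0.5636 0.2368 0.138 ] [-0.58 -0.    0.22]
(13.6, 75) [0.5568 0.2371 0.1318] [-0.69 -0.    0.63]
(3.5, 70) [0.5505 0.2374 0.1224] [-0.62 -0.    0.94]
```

>>> {"op": "carry_out", "data": {
  "plan": [
    [-1, 0.8, -2.0, 0, 0],
    [-1, 0.8, -3.6, 0, 0],
    [-1, 0.8, -3.6, 0, 0],
    [-1, 0.8, -3.6, 0, 0],
    [-1, 0.8, -3.6, 0, 0],
    [-1, 0.8, -3.6, 0, 0],
    [-1, 0.8, -3.6, 0, 0],
    [-1, 0.8, -3.6, 0, 0],
    [-1, 0.8, -3.6, 0, 0],
    [-1, 0.8, -3.6, 0, 0],
    [-1, 0.8, -3.6, 0, 0],
    [-1, 0.8, -3.6, 0, 0],
    [-1, 0, -2.4, 0, 0],
    [-1, 0, 0, 0, 0],
    [-1, 0, 0, 0, 0]
  ]
}}

```text
time_s: 10.92
ee_pos: [0.5542, 0.2383, 0.2367]
tool_rot: [0.001, 1.0, -0.019, -0.001]
contact_force: [-0.1, -0.1, -1.4]
width: 0.0401
grasp_force: 15.0
```

```bash
python3 wp.py 75 3.5
```

```text
pos [0.55424981 0.23828885 0.23670929] yaw -2.1258306922024217
(28.8, 105) [0.5549 0.2372 0.1653] [0.08 0.1  7.14]
(28.8, 76) [0.5694 0.2365 0.1402] [1.45 0.01 2.51]
(22.7, 77) [0.5636 0.2368 0.138 ] [-0.58 -0.01  0.22]
(13.6, 75) [0.5568 0.2371 0.1318] [-0.69 -0.01  0.63]
(3.5, 70) [0.5505 0.2374 0.1224] [-0.62 -0.01  0.94]
```

>>> {"op": "carry_out", "data": {
  "plan": [
    [-1, 0.05, 0.1, 2.4, 0.008],
    [-1, 0, 0, 2.4, 0],
    [-1, 0, 0, 2.2, 0],
    [-1, 0.5, 0, 0.85, 0],
    [-1, 0.5, 0, 0.85, 0],
    [-1, 0.4, 0, 0.7, 0],
    [-1, 0, 0, 0, 0]
  ],
  "squeeze": 8
}}

```text
time_s: 11.5
ee_pos: [0.5704, 0.2349, 0.1428]
tool_rot: [0.0, 1.0, -0.025, 0.0]
contact_force: [0.5, 0.4, -1.7]
width: 0.0399
grasp_force: 8.0
```

```bash
python3 wp.py 75 3.5; python3 look.py scene s4 ; python3 -c "
import cv2
a=cv2.imread('pics/s4.png')[190:320,330:490]; cv2.imwrite('pics/s4c.png',cv2.resize(a,None,fx=4,fy=4,interpolation=cv2.INTER_CUBIC))"
```

```text
pos [0.57038142 0.23488808 0.14275968] yaw -2.86829709862884
(28.8, 105) [0.5549 0.2372 0.1653] [-1.55 -0.15 -2.26]
(28.8, 76) [0.5694 0.2365 0.1402] [ 1.45 -0.01  2.51]
(22.7, 77) [0.5636 0.2368 0.138 ] [-0.58  0.    0.22]
(13.6, 75) [0.5568 0.2371 0.1318] [-0.69  0.    0.63]
(3.5, 70) [0.5505 0.2374 0.1224] [-0.62  0.    0.94]
red 175 [[-7.1, -46.5, 42.6], [14.8, -39.4, 71.9], [22.1, -32.1, 94.1]]
yel 285 [[45.3, -87.5, 11.4], [60.4, -66.5, 24.9], [68.5, -18.4, 40.3]]
[211. 196.] 199 [ 422.2 -328.7] [42. 36.] 66.0
[198. 255.] 135 [ 588.4 -336.4] [23.6 39.2] 16.4
[243. 262.] 232 [ 603.5 -230.2] [37.2 39.5] 18.3
[201. 269.] 137 [ 623.3 -325.2] [24.2 40. ] 26.0
in track 21 [[40.0, 53.2, 81.8], [42.6, 72.5, 87.4], [44.7, 90.8, 90.0]]
```

View pics/s4c.png

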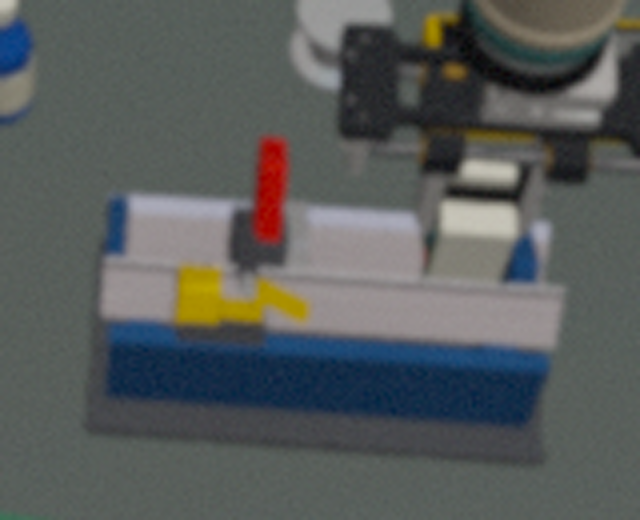

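The module is upright over the channel at crop (470,225) and nothing is touching. Now I'll swing it in gently.

>>> {"op": "carry_out", "data": {
  "plan": [
    [-1, 0, -0.1, 0.25, 0],
    [-1, -0.35, 0, 0.12, 0],
    [-1, -0.35, 0, 0.12, 0],
    [-1, -0.35, 0, 0.3, 0],
    [-1, -0.35, 0, 0.3, 0],
    [-1, 0, 0, 0, 0]
  ],
  "squeeze": 6
}}

```text
time_s: 12.05
ee_pos: [0.5582, 0.2374, 0.1356]
tool_rot: [-0.0, 1.0, -0.024, 0.005]
contact_force: [3.6, -1.4, 5.8]
width: 0.0402
grasp_force: 6.0
```

>>> {"op": "carry_out", "data": {
  "plan": [
    [-1, -0.2, 0, 0.3, 0],
    [-1, -0.2, 0, 0.3, 0],
    [-1, -0.2, 0, 0.3, 0],
    [-1, 0, 0, 0, 0]
  ]
}}

```text
time_s: 12.38
ee_pos: [0.5518, 0.2377, 0.1266]
tool_rot: [-0.0, 1.0, -0.024, 0.004]
contact_force: [1.6, -1.6, 5.0]
width: 0.0398
grasp_force: 6.0
```

```bash
cat > face.py <<'E'
"""long edge direction of pale module side in the scene camera: points near world y range, report tilt of top and +x side"""
from g import *
import sys
y0,y1=float(sys.argv[1]),float(sys.argv[2])
for n in ("scene","top"):
    c=manip.capture(n);X=(pts(c)-O)@T*1000
    hsv=cv2.cvtColor(c["frame"],cv2.COLOR_RGB2HSV);S,V=hsv[...,1],hsv[...,2]
    m=(c["range_z"]>0)&(V>110)&(S<60)&(X[...,1]>y0+5)&(X[...,1]<y1-5)&(X[...,2]>36)&(X[...,2]<100)&(abs(X[...,0])<70)
    q=X[m]
    print(n,len(q),np.percentile(q,[3,50,97],axis=0).round(1).tolist() if len(q)>10 else "")
    for lab,k in (("hi z",q[:,2]>q[:,2].max()-12),) if len(q)>10 else (): print(np.percentile(q[k],[5,95],axis=0).round(1).tolist())
    if n=="scene" and len(q)>30:  # +x side face: fit x = a z + b
        b=np.array([np.percentile(q[(q[:,2]>z)&(q[:,2]<=z+6)][:,0],80) if ((q[:,2]>z)&(q[:,2]<=z+6)).sum()>4 else np.nan for z in range(36,96,6)]); print("x side vs z",b.round(1))
E
python3 face.py 52 98; python3 wp.py 75 3.5 | tail -1
```

```text
scene 365 [[14.3, 57.8, 37.5], [38.4, 75.4, 77.3], [50.8, 92.4, 98.5]]
[[11.7, 60.5, 88.5], [40.5, 91.0, 99.5]]
x side vs z [39.2 30.4 33.4 37.9 41.8 44.6 48.3 50.6 44.4 37.1]
top 125 [[-36.2, 58.8, 40.5], [-19.9, 77.3, 68.3], [23.3, 91.4, 96.8]]
[[-8.8, 73.4, 88.8], [15.6, 90.3, 99.6]]
(3.5, 70) [0.5505 0.2374 0.1224] [-0.63  0.    0.93]
```

The module stayed at 30° and slid up the −x lip instead of rotating. I'll move the foot back inside the channel and open the fingers slightly, so gravity tips it home.

>>> {"op": "carry_out", "data": {
  "plan": [
    [-1, 0.5, 0, 0.0, 0],
    [-1, 0.4, 0, 0.15, 0],
    [-1, 0, 0, 0, 0],
    [-1, 0, 0, 0, 0]
  ],
  "squeeze": 10
}}

```text
time_s: 12.82
ee_pos: [0.5571, 0.2375, 0.1249]
tool_rot: [-0.0, 1.0, -0.024, 0.0]
contact_force: [-4.4, -1.2, 10.8]
width: 0.0403
grasp_force: 10.0
```

```bash
python3 face.py 52 98; python3 wp.py 75 3.5 | head -1
```

```text
scene 350 [[17.0, 58.2, 37.3], [40.5, 75.5, 77.8], [53.6, 92.1, 98.2]]
[[15.1, 63.3, 88.3], [41.1, 92.1, 99.4]]
x side vs z [37.2 32.5 36.5 39.4 42.8 47.4 52.  52.2 43.7 19.8]
top 162 [[-36.0, 57.8, 41.0], [-16.8, 75.7, 70.8], [44.8, 92.1, 97.6]]
[[-4.5, 58.9, 89.8], [1.2, 89.3, 99.6]]
pos [0.55711357 0.23751121 0.12492461] yaw -2.7906988794792693
```

>>> {"op": "carry_out", "data": {
  "plan": [
    [-1, 0, 0, -0.8, 0],
    [-1, 0.3, 0, -0.8, 0],
    [-1, 0, 0, 0, 0],
    [-1, 0, 0, 0, 0]
  ],
  "squeeze": 15
}}

```text
time_s: 13.25
ee_pos: [0.5619, 0.2373, 0.1387]
tool_rot: [-0.0, 1.0, -0.025, 0.001]
contact_force: [-0.5, 0.3, -2.4]
width: 0.0396
grasp_force: 15.0
```

```bash
cat > hang.py <<'E'
from g import *
s,M=st(); p=s["ee_pos"]; Z=R.from_euler('z',YAW,degrees=True).as_matrix()
for n in ("scene","top"):
    c=manip.capture(n);W=(pts(c)-p)@Z*1000   # mm relative to TCP, yaw-aligned
    hsv=cv2.cvtColor(c["frame"],cv2.COLOR_RGB2HSV);S,V=hsv[...,1],hsv[...,2]
    m=(c["range_z"]>0)&(V>110)&(S<60)&(abs(W[...,1])<17)&(W[...,2]>-40)&(W[...,2]<70)&(abs(W[...,0])<70)
    q=W[m]; print(n,len(q))
    for x in range(-60,70,6):
        k=q[(q[:,0]>=x)&(q[:,0]<x+6)]
        if len(k)>2: print(x,len(k),np.percentile(k[:,2],[10,50,90]).round(1))
print(p, wt(p))
E
python3 hang.py
```

```text
scene 466
-18 18 [27.8 31.2 34.2]
-12 44 [21.7 29.1 33.1]
-6 15 [27.1 29.8 35.2]
0 3 [19.7 20.3 20.7]
6 3 [22.3 27.5 29.3]
12 30 [27.  30.6 33. ]
18 44 [27.  30.3 32.8]
24 153 [-31.8  -1.5  30.8]
30 133 [-33.2  -1.3  28. ]
36 22 [-39.6 -35.6 -29.9]
top 213
-30 125 [-33.5  -8.5  16.2]
-24 60 [16.8 29.6 31.8]
-18 16 [28.5 31.3 33.4]
18 3 [25.5 25.6 28.8]
24 3 [28.1 29.2 30.7]
[0.56191983 0.23728437 0.13874031] [21.55105221 75.4166892  78.47897157]
```

>>> {"op": "carry_out", "data": {
  "plan": [
    [-1, 0.1, 0.1, 0.5, 0],
    [-1, 0.1, 0, 0.5, 0],
    [-1, 0.1, 0, 0.5, 0],
    [-1, 0, 0, 0, 0],
    [-1, 0, 0, 0, 0]
  ]
}}

```text
time_s: 13.77
ee_pos: [0.5637, 0.2357, 0.1232]
tool_rot: [0.0, 1.0, -0.025, -0.001]
contact_force: [-2.2, -0.3, 4.1]
width: 0.0396
grasp_force: 15.0
```

```bash
python3 hang.py
```

```text
scene 517
-30 8 [31.8 32.5 34.2]
-24 4 [33.4 34.9 35.8]
-18 9 [30.1 32.1 34. ]
-12 42 [22.5 30.3 33.6]
-6 6 [27.5 31.7 34.8]
6 10 [27.  31.5 33.2]
12 34 [29.1 31.7 34.7]
18 39 [28.5 31.6 34.5]
24 164 [-14.5  11.2  31.6]
30 99 [-25.7 -14.7  24.8]
36 67 [-36.9 -30.6 -22.7]
42 32 [-39.5 -37.  -33.8]
top 218
-30 149 [-35.3  -0.1  28. ]
-24 36 [29.8 32.  35.1]
-18 22 [31.  32.7 34.2]
12 3 [30.1 31.  33. ]
42 4 [-37.  -34.5 -32.6]
[0.56366274 0.23574695 0.12317255] [15.33629429 73.96117331 64.09096046]
```

>>> {"op": "carry_out", "data": {
  "plan": [
    [-1, 0, 0, 0, 0],
    [-1, 0, 0, 0, 0],
    [-0.1, 0, 0, 0, 0],
    [-0.08, 0, 0, 0, 0],
    [-0.08, 0, 0, 0, 0],
    [-0.08, 0, 0, 0, 0],
    [-0.08, 0, 0, 0, 0]
  ],
  "squeeze": 3
}}

```text
time_s: 14.45
ee_pos: [0.5643, 0.2359, 0.1228]
tool_rot: [0.0, 1.0, -0.025, 0.0]
contact_force: [0.5, -0.7, 0.0]
width: 0.0432
grasp_force: 0.0
```

```bash
sed -i 's/<100)&(abs/<115)\&(abs/' face.py; python3 face.py 52 98; python3 look.py scene s5; python3 -c "
import cv2
a=cv2.imread('pics/s5.png')[190:320,330:490]; cv2.imwrite('pics/s5c.png',cv2.resize(a,None,fx=4,fy=4,interpolation=cv2.INTER_CUBIC))"
```

```text
scene 382 [[6.4, 58.2, 38.6], [41.7, 75.6, 79.2], [53.3, 92.1, 104.9]]
[[2.9, 64.9, 96.1], [23.4, 90.9, 107.3]]
x side vs z [35.1 36.6 40.2 44.1 45.8 49.2 52.6 52.8 45.9 19.9]
top 264 [[-30.6, 58.4, 38.0], [6.1, 75.9, 96.1], [46.5, 92.0, 105.2]]
[[3.3, 60.5, 97.2], [18.4, 91.9, 105.4]]
red 175 [[-8.0, -46.5, 42.6], [15.2, -39.4, 73.5], [20.6, -31.7, 94.2]]
yel 283 [[45.5, -87.7, 12.5], [60.1, -66.3, 25.3], [68.1, -18.4, 40.1]]
[211. 196.] 199 [ 422.  -327.7] [42.8 34.3] 64.4
[198. 255.] 133 [ 588.9 -336.1] [23.3 39.5] 23.2
[243. 262.] 229 [ 603.3 -230.3] [36.7 39.9] 23.1
[201. 269.] 139 [ 623.  -325.3] [22.4 39.9] 26.0
in track 63 [[33.5, 54.2, 76.7], [41.4, 71.0, 85.0], [44.7, 92.9, 89.2]]
```

View pics/s5c.png

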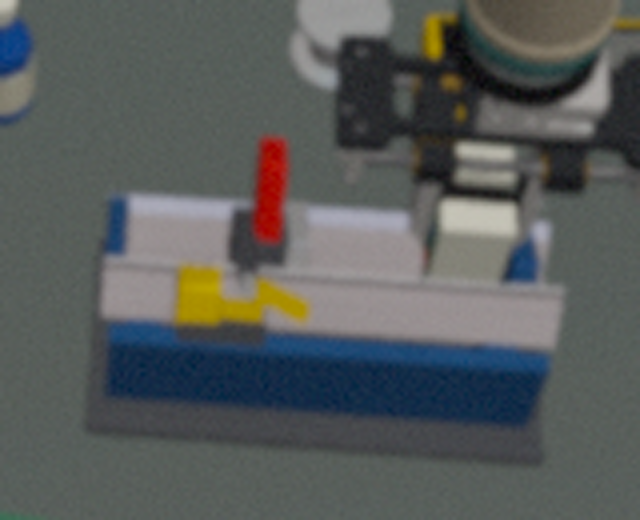

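It is now at about 24°, with its −x foot corner on the flare. I'll regrip, shift it a few mm up-slope and release again.

>>> {"op": "carry_out", "data": {
  "plan": [
    [-1, 0, 0, 0, 0],
    [-1, 0, 0, 0, 0],
    [-1, 0, 0, 0, 0],
    [-1, 0.25, 0, -0.15, 0],
    [-1, 0.3, 0, -0.1, 0],
    [-1, 0, 0, 0, 0],
    [-1, 0, 0, 0, 0]
  ],
  "squeeze": 10
}}

```text
time_s: 15.18
ee_pos: [0.5685, 0.2355, 0.1251]
tool_rot: [0.0, 1.0, -0.025, -0.001]
contact_force: [-2.9, -0.4, -0.8]
width: 0.0399
grasp_force: 10.0
```

>>> {"op": "carry_out", "data": {
  "plan": [
    [-0.1, 0, 0, 0, 0],
    [-0.08, 0, 0, 0, 0],
    [-0.08, 0, 0, 0, 0],
    [-0.08, 0, 0, 0, 0],
    [-0.08, 0, 0, 0, 0]
  ],
  "squeeze": 3
}}

```text
time_s: 15.6
ee_pos: [0.5702, 0.2357, 0.1258]
tool_rot: [-0.0, 1.0, -0.025, 0.001]
contact_force: [0.4, 0.7, 0.6]
width: 0.0432
grasp_force: 0.0
```

```bash
python3 face.py 52 98;python3 wp.py 75 3.5 | head -1
```

```text
scene 366 [[6.8, 58.0, 37.7], [41.7, 75.8, 75.0], [54.2, 91.6, 103.8]]
[[4.2, 65.9, 100.2], [13.8, 91.6, 105.8]]
x side vs z [37.2 37.8 41.2 43.4 47.1 50.2 52.6 52.8 46.9  nan]
top 293 [[-28.5, 58.1, 37.7], [8.6, 76.2, 97.4], [21.2, 91.8, 104.3]]
[[3.4, 58.6, 95.6], [20.0, 91.0, 104.3]]
pos [0.56993244 0.23566762 0.12570355] yaw -2.8196262504848693
```

It's still hung up at about 22°. A cleaner way is to take it out and tilt it properly by hooking its foot on the outside of the far lip and pulling back, then insert it square.

>>> {"op": "carry_out", "data": {
  "plan": [
    [-1, 0, 0, 0, 0],
    [-1, 0, 0, 0, 0],
    [-1, 0, 0, 0, 0],
    [-1, -0.5, 0, -0.8, 0],
    [-1, -0.5, 0, -0.9, 0],
    [-1, -0.5, 0, -0.9, 0],
    [-1, 0, 0, -2, 0],
    [-1, 0, 0, -2, 0],
    [-1, 0, 0, 0, 0],
    [-1, 0, 0, 0, 0]
  ],
  "squeeze": 15
}}

```text
time_s: 16.53
ee_pos: [0.5551, 0.2367, 0.1932]
tool_rot: [-0.0, 1.0, -0.024, 0.002]
contact_force: [-0.3, 0.4, -1.9]
width: 0.0394
grasp_force: 15.0
```

```bash
cat > tilt.py <<'E'
"""held module: world-frame silhouette edges in yaw-aligned axes rel. TCP, via +x side face (scene cam) and top face (both)"""
from g import *
s,M=st(); p=s["ee_pos"]; Z=R.from_euler('z',YAW,degrees=True).as_matrix()
c=manip.capture("scene");W=(pts(c)-p)@Z*1000
hsv=cv2.cvtColor(c["frame"],cv2.COLOR_RGB2HSV);S,V=hsv[...,1],hsv[...,2]
m=(c["range_z"]>0)&(V>110)&(S<60)&(abs(W[...,1])<16)&(W[...,2]>-75)&(W[...,2]<60)&(W[...,0]>8)&(W[...,0]<75)
q=W[m][:,[0,2]]
# RANSAC line
rng=np.random.default_rng(0);best=None
for _ in range(500):
    a,b=q[rng.choice(len(q),2,replace=False)]; d=b-a; L=np.hypot(*d)
    if L<15: continue
    n=np.array([-d[1],d[0]])/L; i=abs((q-a)@n)<2
    if abs(d[1])>1.2*abs(d[0]) and (best is None or i.sum()>best.sum()): best=i
k=q[best]; vx,vz,x0,z0=cv2.fitLine(k.astype(np.float32),cv2.DIST_L2,0,.01,.01).ravel()
if vz<0: vx,vz=-vx,-vz
t=np.degrees(np.arctan2(-vx,vz)); f=(k-[x0,z0])@[vx,vz]
print("tilt to -x deg",round(t,1),"n",best.sum(),"/",len(q),"side face: top end",(np.array([x0,z0])+np.percentile(f,98)*np.array([vx,vz])).round(1),"low end",(np.array([x0,z0])+np.percentile(f,2)*np.array([vx,vz])).round(1))
u=np.array([vx,vz]); n=np.array([vz,-vx]); top=(np.array([x0,z0])+np.percentile(f,99)*u)
o=top-84*u-28*n; r=-o
print("TCP on module x,z:",(r@n).round(1),(r@u).round(1),"TCP",p.round(4),"track",wt(p).round(1))
E
python3 tilt.py
```

```text
tilt to -x deg 3.1 n 280 / 389 side face: top end [19.4 31.3] low end [ 24.  -52.1]
TCP on module x,z: 6.9 52.0 TCP [0.5551 0.2367 0.1932] track [ 42.9  74.5 129. ]
```

>>> {"op": "carry_out", "data": {
  "plan": [
    [-1, 1.5, 0, 0, 0],
    [-1, 1.8, 0, 0, 0],
    [-1, 1.8, 0, 0, 0],
    [-1, 1.8, 0, 0, 0],
    [-1, 1.7, 0, 0, 0],
    [-1, 0, 0, 1.4, 0],
    [-1, 0, 0, 1.4, 0],
    [-1, 0, 0, 1.3, 0],
    [-1, 0, 0, 0, 0]
  ],
  "squeeze": 15
}}

```text
time_s: 17.33
ee_pos: [0.6377, 0.2313, 0.1454]
tool_rot: [0.001, 1.0, -0.025, -0.005]
contact_force: [-0.7, 0.4, -2.6]
width: 0.0398
grasp_force: 15.0
```

>>> {"op": "carry_out", "data": {
  "plan": [
    [-1, -0.5, 0, 0, 0],
    [-1, -0.5, 0, -0.1, 0],
    [-1, -0.5, 0, -0.1, 0],
    [-1, -0.5, 0, -0.1, 0],
    [-1, -0.5, 0, -0.1, 0],
    [-1, 0, 0, 0, 0]
  ],
  "squeeze": 8
}}

```text
time_s: 17.83
ee_pos: [0.615, 0.2335, 0.1561]
tool_rot: [-0.0, 1.0, -0.024, 0.001]
contact_force: [2.0, 0.0, -1.7]
width: 0.0396
grasp_force: 8.0
```

```bash
python3 tilt.py
```

```text
tilt to -x deg 17.0 n 314 / 452 side face: top end [16.  35.4] low end [ 40.1 -43.8]
TCP on module x,z: 2.4 54.4 TCP [0.615  0.2335 0.1561] track [76.3 74.1 66.9]
```

The hook works: the tilt is now 17°. I'll pull about 11 mm further.

>>> {"op": "carry_out", "data": {
  "plan": [
    [-1, -0.4, 0, 0, 0],
    [-1, -0.4, 0, 0, 0],
    [-1, -0.3, 0, -0.1, 0],
    [-1, 0, 0, 0, 0],
    [-1, 0, 0, 0, 0]
  ]
}}

```text
time_s: 18.3
ee_pos: [0.6044, 0.2342, 0.1558]
tool_rot: [-0.0, 1.0, -0.025, -0.0]
contact_force: [1.7, 0.7, 0.5]
width: 0.0396
grasp_force: 8.0
```

```bash
python3 tilt.py
```

```text
tilt to -x deg 26.1 n 318 / 499 side face: top end [14.1 37.2] low end [ 49.7 -35.5]
TCP on module x,z: -1.0 56.7 TCP [0.6044 0.2342 0.1558] track [66.9 74.2 72. ]
```

>>> {"op": "carry_out", "data": {
  "plan": [
    [-1, -0.35, 0, 0, 0],
    [-1, -0.25, 0, 0, 0],
    [-1, 0, 0, 0, 0]
  ]
}}

```text
time_s: 18.6
ee_pos: [0.598, 0.2344, 0.1555]
tool_rot: [-0.0, 1.0, -0.025, -0.0]
contact_force: [1.7, 1.9, 2.1]
width: 0.0401
grasp_force: 8.0
```

>>> {"op": "carry_out", "data": {
  "plan": [
    [-1, 0, 0, 0, 0],
    [-1, 0.4, 0, -0.7, 0],
    [-1, 0, 0, -1.5, 0],
    [-1, 0, 0, -2.5, 0],
    [-1, 0, 0, -1.5, 0],
    [-1, 0, 0, 0, 0],
    [-1, 0, 0, 0, 0]
  ],
  "squeeze": 20
}}

```text
time_s: 19.18
ee_pos: [0.602, 0.2338, 0.2174]
tool_rot: [0.0, 1.0, -0.025, -0.001]
contact_force: [0.1, -0.1, -2.6]
width: 0.0398
grasp_force: 20.0
```

```bash
python3 tilt.py; python3 g.py '(-1,70,110)';python3 g.py '(-1,70,58)'
```

```text
tilt to -x deg 30.5 n 367 / 574 side face: top end [13.9 38.6] low end [ 55.7 -32.2]
TCP on module x,z: -3.6 56.7 TCP [0.602  0.2338 0.2174] track [ 95.7  73.8 126.5]
yaw -2.82 spin -0.003 shift cm [-7.47  0.35  6.17] pos [0.6014 0.2337 0.2162] track [ 94.6  73.6 125.8] F [-0.2 -0.2 -2.8] w 0.039765049845308174
yaw -2.82 spin -0.003 shift cm [-4.85  0.35 10.67] pos [0.6014 0.2337 0.2162] track [ 94.6  73.6 125.8] F [-0.2 -0.2 -2.8] w 0.039765049845308174
```

```bash
python3 g.py '(-3.6,64,105)'
```

```text
yaw -2.82 spin -0.003 shift cm [-7.44  0.95  6.74] pos [0.6014 0.2337 0.2162] track [ 94.6  73.6 125.8] F [-0.2 -0.2 -2.8] w 0.039765049845308174
```

>>> {"op": "carry_out", "data": {
  "plan": [
    [-1, -1.5, 0.3, 0, 0],
    [-1, -2.0, 0.3, 0, 0],
    [-1, -2.0, 0.35, 0, 0],
    [-1, -1.9, 0, 1.5, 0],
    [-1, 0, 0, 2.5, 0],
    [-1, 0, 0, 2.5, 0],
    [-1, 0, 0, 0.2, 0],
    [-1, 0.5, 0, 0.87, 0],
    [-1, 0.5, 0, 0.87, 0],
    [-1, 0.5, 0, 0.87, 0],
    [-1, 0, 0, 0, 0],
    [-1, 0, 0, 0, 0]
  ]
}}

```text
time_s: 20.23
ee_pos: [0.5407, 0.2276, 0.1238]
tool_rot: [0.0, 1.0, -0.025, -0.004]
contact_force: [-6.3, 1.3, -0.9]
width: 0.0399
grasp_force: 20.0
```

```bash
python3 tilt.py
```

```text
tilt to -x deg 38.3 n 336 / 626 side face: top end [ 9.5 32.5] low end [ 72.8 -47.8]
TCP on module x,z: 0.4 63.2 TCP [0.5407 0.2276 0.1238] track [-3.9 64.8 75.9]
```

>>> {"op": "carry_out", "data": {
  "plan": [
    [-1, -0.2, 0, -0.1, 0],
    [-1, 0, 0, 0, 0],
    [-1, 0, 0, 0, 0]
  ]
}}

```text
time_s: 20.53
ee_pos: [0.5404, 0.2275, 0.1251]
tool_rot: [0.0, 1.0, -0.025, -0.001]
contact_force: [-3.8, 0.7, -3.3]
width: 0.0398
grasp_force: 20.0
```

>>> {"op": "carry_out", "data": {
  "plan": [
    [-1, -0.2, 0, -0.1, 0],
    [-1, 0, 0, 0, 0],
    [-1, 0, 0, 0, 0]
  ]
}}

```text
time_s: 20.78
ee_pos: [0.5402, 0.2276, 0.127]
tool_rot: [-0.0, 1.0, -0.025, 0.001]
contact_force: [-1.1, 0.4, -2.9]
width: 0.0398
grasp_force: 20.0
```

>>> {"op": "carry_out", "data": {
  "plan": [
    [-1, 0.2, 0, 0.43, 0],
    [-1, 0.2, 0, 0.43, 0],
    [-1, 0.2, 0, 0.43, 0],
    [-1, 0, 0, 0, 0],
    [-1, 0, 0, 0, 0]
  ],
  "squeeze": 10
}}

```text
time_s: 21.2
ee_pos: [0.5438, 0.2276, 0.1137]
tool_rot: [-0.0, 1.0, -0.025, -0.001]
contact_force: [-5.5, 1.2, 1.4]
width: 0.04
grasp_force: 10.0
```

```bash
python3 face.py 42 88;python3 wp.py 64 0|head -1
```

```text
scene 521 [[-28.0, 48.3, 38.1], [17.7, 65.5, 72.0], [29.2, 82.1, 105.5]]
[[-32.9, 53.7, 97.1], [14.8, 81.6, 107.0]]
x side vs z [31.6 27.3 26.3 23.9 22.2 21.2 20.2 19.1 16.3 15. ]
top 232 [[-43.0, 48.3, 89.1], [-29.3, 67.0, 95.5], [-3.9, 82.4, 104.9]]
[[-40.0, 49.9, 95.1], [-3.9, 81.3, 104.9]]
pos [0.54382206 0.22761254 0.11371066] yaw -2.8227187497195456
```

It's over-tilted by about 12° because the +x foot edge caught the far wall. I'll shift the foot down-slope first, then lower.

>>> {"op": "carry_out", "data": {
  "plan": [
    [-1, -0.3, 0, -0.5, 0],
    [-1, -0.5, 0, 0, 0],
    [-1, -0.3, 0, 0.2, 0],
    [-1, 0, 0, 0, 0],
    [-1, 0.2, 0, 0.35, 0],
    [-1, 0.2, 0, 0.35, 0],
    [-1, 0, 0, 0, 0]
  ],
  "squeeze": 12
}}

```text
time_s: 21.88
ee_pos: [0.5412, 0.2279, 0.1102]
tool_rot: [-0.0, 1.0, -0.025, 0.003]
contact_force: [4.0, -0.4, 2.2]
width: 0.04
grasp_force: 12.0
```

```bash
python3 face.py 42 88;python3 wp.py 64 0|head -1
```

```text
scene 505 [[2.7, 48.2, 37.2], [14.0, 65.6, 70.9], [26.6, 81.7, 104.2]]
[[-34.3, 53.3, 96.1], [9.8, 80.9, 106.3]]
x side vs z [27.6 23.4 21.7 19.2 17.7 17.1 15.6 13.6 12.5 10.6]
top 229 [[-48.0, 48.1, 86.1], [-33.8, 67.5, 93.5], [-8.1, 81.7, 102.6]]
[[-44.7, 48.7, 93.2], [-8.7, 81.2, 102.8]]
pos [0.54086342 0.22795444 0.1101743 ] yaw -2.8269173795650606
```

>>> {"op": "carry_out", "data": {
  "plan": [
    [-1, 0.3, 0, -0.15, 0],
    [-1, 0.3, 0, -0.15, 0],
    [-1, 0.3, 0, -0.1, 0],
    [-1, 0.3, 0, 0, 0],
    [-1, 0, 0, 0, 0],
    [-1, 0, 0, 0, 0]
  ],
  "squeeze": 6
}}

```text
time_s: 22.48
ee_pos: [0.5488, 0.2267, 0.1126]
tool_rot: [0.001, 1.0, -0.025, -0.002]
contact_force: [-3.3, -1.0, -1.5]
width: 0.0404
grasp_force: 6.0
```

```bash
python3 face.py 42 88;python3 wp.py 64 0|head -1
```

```text
scene 498 [[-26.7, 48.4, 37.8], [19.2, 66.0, 71.7], [28.1, 82.4, 100.7]]
[[-32.2, 54.2, 93.8], [17.7, 82.2, 103.0]]
x side vs z [29.5 26.1 26.  24.7 23.6 21.3 21.9 20.2 18.  17. ]
top 257 [[-40.1, 48.6, 87.2], [-24.6, 67.7, 95.0], [12.0, 81.3, 103.4]]
[[-33.5, 52.9, 96.5], [12.5, 80.7, 104.2]]
pos [0.54916576 0.22667901 0.11294778] yaw -2.815110187001985
```

>>> {"op": "carry_out", "data": {
  "plan": [
    [-1, 0.3, 0, -0.1, 0],
    [-1, 0.3, 0, 0, 0],
    [-1, 0.3, 0, 0.1, 0],
    [-1, 0.1, 0, 0.3, 0],
    [-1, 0, 0, 0, 0],
    [-1, 0, 0, 0, 0]
  ],
  "squeeze": 6
}}

```text
time_s: 23.08
ee_pos: [0.5617, 0.2267, 0.1107]
tool_rot: [-0.0, 1.0, -0.025, 0.001]
contact_force: [-0.5, -1.2, -1.9]
width: 0.0396
grasp_force: 6.0
```

```bash
python3 face.py 42 88;python3 wp.py 64 0|head -1
```

```text
scene 417 [[-13.9, 48.7, 37.3], [25.0, 66.1, 68.4], [31.0, 82.0, 94.0]]
[[-15.7, 54.5, 85.6], [27.4, 81.5, 95.4]]
x side vs z [32.2 28.5 28.1 27.6 28.1 26.9 27.4 26.5 24.7 25. ]
top 251 [[-30.8, 48.8, 84.6], [-17.5, 67.3, 92.5], [12.2, 82.1, 96.9]]
[[-30.1, 49.3, 88.9], [11.1, 81.4, 96.5]]
pos [0.56125364 0.22670306 0.11084964] yaw -2.8208410281499368
```

Aligned to within about 2° and centred, about 8 mm proud. Push down along −z.

>>> {"op": "carry_out", "data": {
  "plan": [
    [-1, 0.15, 0, 0.3, 0],
    [-1, 0.15, 0, 0.3, 0],
    [-1, 0.15, 0, 0.3, 0],
    [-1, 0, 0, 0, 0],
    [-1, 0, 0, 0, 0]
  ],
  "squeeze": 6
}}

```text
time_s: 23.6
ee_pos: [0.5649, 0.2264, 0.1014]
tool_rot: [0.0, 1.0, -0.025, 0.0]
contact_force: [0.5, 0.1, -1.8]
width: 0.0401
grasp_force: 6.0
```

```bash
python3 face.py 42 88;python3 wp.py 64 0|head -1
```

```text
scene 355 [[-14.3, 48.5, 36.7], [23.9, 65.9, 62.3], [29.1, 82.2, 86.1]]
[[-15.9, 55.4, 78.0], [27.7, 81.2, 87.9]]
x side vs z [28.5 27.3 26.8 26.  25.8 24.9 25.8 25.3 24.7  nan]
top 258 [[-31.2, 48.3, 77.1], [-17.4, 67.3, 85.3], [20.8, 82.4, 88.5]]
[[-31.0, 48.9, 82.8], [16.4, 81.7, 88.4]]
pos [0.56443659 0.22626349 0.10109223] yaw -2.821858572500708
```

>>> {"op": "carry_out", "data": {
  "plan": [
    [-1, 0.2, 0, 0.2, 0],
    [-1, 0, 0, 0, 0],
    [-0.1, 0, 0, 0, 0],
    [-0.09, 0, 0, 0, 0],
    [-0.09, 0, 0, 0, 0],
    [-0.09, 0, 0, -0.6, 0],
    [-0.09, -0.4, 0, -0.7, 0],
    [-0.09, -0.4, 0, -0.7, 0],
    [-0.09, 0, 0, 0, 0]
  ]
}}

```text
time_s: 24.45
ee_pos: [0.5588, 0.2271, 0.1216]
tool_rot: [-0.0, 1.0, -0.024, 0.001]
contact_force: [0.2, 0.2, 0.5]
width: 0.0432
grasp_force: 0.0
```

```bash
python3 face.py 42 88;python3 wp.py 64 0|head -1; python3 g.py '(0,64,72)'
```

```text
scene 419 [[-12.4, 48.5, 38.0], [23.8, 65.8, 69.8], [29.9, 81.9, 88.1]]
[[-12.9, 50.4, 79.1], [27.5, 81.5, 88.5]]
x side vs z [28.1 26.3 26.6 26.  26.9 27.3 26.5 24.9 24.5  nan]
top 223 [[-29.4, 48.3, 75.6], [-16.9, 67.6, 84.6], [19.4, 81.8, 88.1]]
[[-28.9, 49.2, 80.2], [8.7, 81.2, 88.0]]
pos [0.55885489 0.22682994 0.12042346] yaw -2.803274939384249
yaw -2.8 spin -0.003 shift cm [-1.28  0.08 -0.2 ] pos [0.5589 0.2268 0.1204] track [10.2 64.8 63.9] F [0.7 0.4 0.5] w 0.042434658242476844
```

Module 1 is seated, at track y of about 45–85. I'll regrip higher and slide it 11 mm towards the stop to make finger room.

>>> {"op": "carry_out", "data": {
  "plan": [
    [-0.09, -0.5, 0, 0, 0],
    [-0.09, -0.4, 0, 0, 0],
    [-1, 0, 0, 0, 0],
    [-1, 0, 0, 0, 0],
    [-1, 0, 0, 0, 0],
    [-1, 0, -0.4, 0, 0],
    [-1, 0, -0.4, 0, 0],
    [-1, 0, -0.3, 0, 0],
    [-1, 0, 0, 0, 0],
    [-0.05, 0, 0, 0, 0],
    [0.0, 0, 0, 0, 0],
    [0.0, 0, 0, 0, 0],
    [0, -0.7, 0, -1.2, 0],
    [0, -0.7, 0, -1.2, 0],
    [0, 0, 0, -2.5, 0],
    [0, 0, 0, -2.5, 0],
    [0.28, 0, 0, 0, 0]
  ],
  "squeeze": 8
}}

```text
time_s: 25.97
ee_pos: [0.539, 0.2401, 0.2002]
tool_rot: [-0.002, 1.0, -0.024, 0.006]
contact_force: [0.5, 1.3, 0.9]
width: 0.051
grasp_force: 0.0
```

```bash
python3 face.py 52 98; python3 look.py top t6; python3 -c "
import cv2
a=cv2.imread('pics/t6.png')[180:315,150:520]; cv2.imwrite('pics/t6c.png',cv2.resize(a,None,fx=2.1,fy=2.1,interpolation=cv2.INTER_CUBIC))"; python3 g.py '(.6071,-.3308,.25)' 18.5 w
```

```text
scene 502 [[-24.9, 57.8, 37.8], [23.5, 74.5, 75.9], [30.2, 91.7, 88.5]]
[[-26.2, 58.4, 79.3], [27.8, 91.0, 88.7]]
x side vs z [27.6 26.5 26.8 28.2 27.4 28.6 27.8 25.1 21.5  nan]
top 199 [[-29.3, 58.4, 76.8], [-18.3, 74.7, 84.7], [-10.3, 91.5, 88.5]]
[[-28.7, 58.7, 81.5], [-10.5, 90.4, 87.8]]
red 220 [[-15.0, -46.6, 43.7], [6.0, -41.4, 88.6], [18.4, -32.7, 93.5]]
yel 339 [[43.2, -88.8, 14.0], [55.3, -66.5, 32.3], [66.4, -15.2, 40.2]]
[453. 196.] 189 [ 624.6 -323.7] [19.6 41.9] 19.2
[410. 208.] 327 [ 605.4 -229.5] [37.2 40.9] 21.0
[461. 212.] 193 [ 590.5 -336.2] [20.9 41.4] 19.7
[468. 291.] 370 [ 423.8 -328.8] [41.1 37.3] 63.6
in track 222 [[-29.4, 54.9, 77.7], [-18.5, 73.7, 85.0], [-9.9, 94.4, 88.9]]
yaw -2.81 spin -0.372 shift cm [-11.32  56.29  -5.58] pos [0.5359 0.2389 0.1943] track [ 26.7  75.8 139.6] F [ 0.5 -0.4  0. ] w 0.059106472111812546
```

View pics/t6c.png

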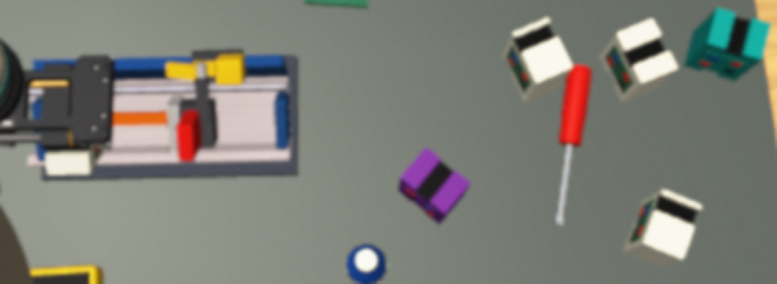

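The top view shows module 1 seated at crop (70,120), the follower held at (187,130) and module A at (641,58), everything else undisturbed. Now for module A.

>>> {"op": "carry_out", "data": {
  "plan": [
    [0.28, 0, 0, -2.5, -0.124],
    [0.28, 0, 0, -2.5, -0.124],
    [0.28, 0, 0, 0, -0.124],
    [0.28, -0.7, 3.5, 0, 0],
    [0.28, -0.7, 3.5, 0, 0],
    [0.28, -0.7, 3.5, 0, 0],
    [0.28, -0.7, 3.5, 0, 0],
    [0.28, -0.7, 3.5, 0, 0],
    [0.28, -0.7, 3.5, 0, 0],
    [0.28, -0.7, 3.5, 0, 0],
    [0.28, -0.7, 3.5, 0, 0],
    [0.28, -0.7, 3.5, 0, 0],
    [0.28, -0.7, 3.5, 0, 0],
    [0.28, -0.7, 3.5, 0, 0],
    [0.28, -0.7, 3.5, 0, 0],
    [0.28, -0.7, 3.5, 0, 0],
    [0.28, -0.7, 3.5, 0, 0],
    [0.28, -0.7, 3.5, 0, 0],
    [0.28, -0.7, 3.5, 0, 0],
    [0.28, 0, 0, 0, 0]
  ]
}}

```text
time_s: 27.78
ee_pos: [0.6071, -0.3346, 0.2405]
tool_rot: [0.001, 0.987, 0.158, -0.002]
contact_force: [0.9, -0.1, -0.4]
width: 0.0602
grasp_force: 0.0
```

```bash
python3 look.py wrist w7; python3 g.py '(.6073,-.3308,.064)' 18.6 w
```

```text
[202. 147.] 183 [ 639.9 -217.6] [ 4.4 39.7] 20.1
[205. 188.] 1602 [ 604.7 -229.8] [34.6 41.3] 19.1
[312. 199.] 987 [ 624.2 -324.8] [20.5 38.7] 18.5
[312. 239.] 941 [ 589.7 -336.4] [19.3 38.9] 18.5
[256. 382.] 945 [ 422.5 -327.6] [41. 36.] 63.6
yaw 18.26 spin -0.006 shift cm [ 0.1   0.04 17.67] pos [ 0.6068 -0.3309  0.2407] track [ 134.  -490.1  131.3] F [-0.   1.  -0.8] w 0.0602020221528395
```

>>> {"op": "carry_out", "data": {
  "plan": [
    [0.28, 0.1, 0, 2.0, -0.006],
    [0.28, 0, 0, 3, 0],
    [0.28, 0, 0, 3, 0],
    [0.28, 0, 0, 3, 0],
    [0.28, 0, 0, 3, 0],
    [0.28, 0, 0, 2.5, 0],
    [0.28, 0, 0, 1.0, 0],
    [0.28, 0, 0, 0, 0],
    [-1, 0, 0, 0, 0],
    [-1, 0, 0, 0, 0],
    [-1, 0, 0, 0, 0],
    [-1, 0, 0, 0, 0]
  ],
  "squeeze": 15
}}

```text
time_s: 28.83
ee_pos: [0.61, -0.3284, 0.0708]
tool_rot: [0.002, 0.987, 0.164, 0.002]
contact_force: [0.4, 0.1, 3.0]
width: 0.04
grasp_force: 14.9
```

>>> {"op": "carry_out", "data": {
  "plan": [
    [-1, 0, 0, -2, 0],
    [-1, 0, 0, -3, 0],
    [-1, 0, 0, -3, 0],
    [-1, 0, 0, -3, 0],
    [-1, 0, 0, -3, 0],
    [-1, 0, 0, -3.5, 0],
    [-1, 0, 0, 0, 0.125],
    [-1, 0, 0, 0, 0.125],
    [-1, 0, 0, 0, 0.12],
    [-1, 0, 0, 0, 0]
  ]
}}

```text
time_s: 29.67
ee_pos: [0.6084, -0.3274, 0.2443]
tool_rot: [0.0, 1.0, -0.022, 0.0]
contact_force: [0.8, 0.1, -2.5]
width: 0.0404
grasp_force: 14.9
```

```bash
python3 -c "
from g import *
delta(tw((0,20,0))*[0,1,0]+[.640,0,.215])"
```

```text
yaw -2.48 spin 0.003 shift cm [  0.81 -50.93   2.91] pos [ 0.6084 -0.3274  0.2443] track [ 137.1 -486.5  133.6] F [ 0.8  0.1 -2.5] w 0.04037988366449187
```

>>> {"op": "carry_out", "data": {
  "plan": [
    [-1, 0.2, -2.0, 0, 0],
    [-1, 0.2, -3.4, 0, 0],
    [-1, 0.2, -3.4, 0, 0],
    [-1, 0.2, -3.4, 0, 0],
    [-1, 0, -3.4, 0, 0],
    [-1, 0, -3.4, 0, 0],
    [-1, 0, -3.4, 0, 0],
    [-1, 0, -3.4, 0, 0],
    [-1, 0, -3.4, 0, 0],
    [-1, 0, -3.4, 0, 0],
    [-1, 0, -3.4, 0, 0],
    [-1, 0, -3.4, 0, 0],
    [-1, 0, -3.4, 0, 0],
    [-1, 0, -3.4, 0, 0],
    [-1, 0, -3.4, 0, 0],
    [-1, 0, -2.0, 0, 0],
    [-1, 0, 0, 0, 0],
    [-1, 0, 0, 0, 0]
  ]
}}

```text
time_s: 31.17
ee_pos: [0.6375, 0.1887, 0.2433]
tool_rot: [0.0, 1.0, -0.018, -0.0]
contact_force: [-0.2, -0.2, -2.4]
width: 0.0395
grasp_force: 14.9
```

```bash
python3 tilt.py; python3 -c "
from g import *
delta(tw((0,18,0))*[0,1,0]+[.640,0,.168])"
```

```text
tilt to -x deg -0.6 n 291 / 410 side face: top end [23.2 17.3] low end [ 22.4 -67.7]
TCP on module x,z: 4.9 66.3 TCP [0.6375 0.1887 0.2433] track [141.2  30.3 130.2]
yaw -2.21 spin 0.007 shift cm [0.28 0.82 7.54] pos [0.6376 0.1874 0.2434] track [141.4  29.1 130.2] F [-0.5  0.1 -2.5] w 0.04014792799263203
```

>>> {"op": "carry_out", "data": {
  "plan": [
    [-1, 0.2, 1.0, 1.0, 0.007],
    [-1, 0, 0, 2.5, 0],
    [-1, 0, 0, 2.5, 0],
    [-1, 0, 0, 1.7, 0],
    [-1, 0, 0, 0, 0]
  ]
}}

```text
time_s: 31.63
ee_pos: [0.6365, 0.1744, 0.1615]
tool_rot: [0.001, 1.0, -0.025, -0.005]
contact_force: [-0.3, 0.1, -2.0]
width: 0.0402
grasp_force: 14.9
```

>>> {"op": "carry_out", "data": {
  "plan": [
    [-1, -0.5, 0, 0, 0],
    [-1, -0.5, 0, -0.1, 0],
    [-1, -0.5, 0, -0.1, 0],
    [-1, -0.5, 0, -0.1, 0],
    [-1, -0.5, 0, -0.1, 0],
    [-1, -0.4, 0, 0, 0],
    [-1, 0, 0, 0, 0],
    [-1, 0, 0, 0, 0]
  ],
  "squeeze": 8
}}

```text
time_s: 32.3
ee_pos: [0.6107, 0.1795, 0.1713]
tool_rot: [-0.0, 1.0, -0.024, 0.001]
contact_force: [2.3, 0.5, -0.7]
width: 0.0399
grasp_force: 8.0
```

```bash
python3 tilt.py
```

```text
tilt to -x deg 15.5 n 302 / 457 side face: top end [19. 21.] low end [ 41.3 -59.6]
TCP on module x,z: 4.1 67.7 TCP [0.6107 0.1795 0.1713] track [82.3 19.9 81. ]
```

>>> {"op": "carry_out", "data": {
  "plan": [
    [-1, -0.4, 0, 0, 0],
    [-1, -0.4, 0, 0, 0],
    [-1, -0.4, 0, 0.1, 0],
    [-1, -0.4, 0, 0.1, 0],
    [-1, 0, 0, 0, 0],
    [-1, 0, 0, 0, 0]
  ]
}}

```text
time_s: 32.85
ee_pos: [0.5935, 0.1799, 0.1683]
tool_rot: [0.0, 1.0, -0.024, -0.001]
contact_force: [0.7, 0.9, -1.2]
width: 0.0401
grasp_force: 8.0
```

```bash
python3 tilt.py
```

```text
tilt to -x deg 30.1 n 303 / 525 side face: top end [15.3 25.8] low end [ 57.1 -46.4]
TCP on module x,z: 1.9 68.9 TCP [0.5935 0.1799 0.1683] track [66.  19.6 86.9]
```

>>> {"op": "carry_out", "data": {
  "plan": [
    [-1, 0, 0, 0, 0],
    [-1, 0.4, 0, -0.7, 0],
    [-1, 0, 0, -1.5, 0],
    [-1, 0, 0, -2.5, 0],
    [-1, 0, 0, -1.0, 0],
    [-1, 0, 0, 0, 0],
    [-1, 0, 0, 0, 0]
  ],
  "squeeze": 20
}}

```text
time_s: 33.48
ee_pos: [0.5985, 0.1796, 0.2256]
tool_rot: [0.0, 1.0, -0.024, 0.0]
contact_force: [-0.4, -1.6, -2.0]
width: 0.0397
grasp_force: 20.0
```

```bash
python3 tilt.py; python3 g.py '(-1.5,18,118)'
```

```text
tilt to -x deg 30.6 n 382 / 577 side face: top end [15.7 25.7] low end [ 57.4 -44.8]
TCP on module x,z: 1.4 69.0 TCP [0.5985 0.1796 0.2256] track [ 98.9  19.5 134.1]
yaw -2.76 spin -0.002 shift cm [-7.82  0.13  6.33] pos [0.5978 0.1795 0.2246] track [ 97.9  19.3 133.5] F [-1.2  1.  -2.6] w 0.03960118202405061
```

>>> {"op": "carry_out", "data": {
  "plan": [
    [-1, -1.8, 0.1, 0, 0],
    [-1, -2.0, 0, 0, 0],
    [-1, -2.0, 0, 0, 0],
    [-1, -2.0, 0, 1.3, 0],
    [-1, 0, 0, 2.5, 0],
    [-1, 0, 0, 2.5, 0],
    [-1, 0, 0, 0, 0],
    [-1, 0, 0, 0, 0]
  ]
}}

```text
time_s: 34.2
ee_pos: [0.5188, 0.182, 0.1606]
tool_rot: [0.001, 1.0, -0.024, -0.003]
contact_force: [0.3, 0.7, -1.6]
width: 0.0395
grasp_force: 20.0
```

```bash
python3 g.py '(-1.5,18,90)'; python3 tilt.py
```

```text
yaw -2.76 spin -0.002 shift cm [1.5  0.01 2.33] pos [0.5188 0.182  0.1606] track [ -2.7  18.2 117.7] F [ 0.3  0.7 -1.6] w 0.039515863008253806
tilt to -x deg 30.5 n 296 / 523 side face: top end [16.4 25.2] low end [ 57.7 -45.1]
TCP on module x,z: 1.1 68.6 TCP [0.5188 0.182  0.1606] track [ -2.7  18.2 117.7]
```

>>> {"op": "carry_out", "data": {
  "plan": [
    [-1, 0.35, 0, 0.6, 0],
    [-1, 0.35, 0, 0.6, 0],
    [-1, 0.35, 0, 0.6, 0],
    [-1, 0.35, 0, 0.6, 0],
    [-1, 0, 0, 0, 0],
    [-1, 0, 0, 0, 0]
  ]
}}

```text
time_s: 34.75
ee_pos: [0.5346, 0.1815, 0.138]
tool_rot: [0.0, 1.0, -0.024, -0.001]
contact_force: [0.3, -0.1, -2.7]
width: 0.0397
grasp_force: 20.0
```

```bash
python3 g.py '(-1.5,18,69)'; python3 face.py -5 41
```

```text
yaw -2.78 spin -0.002 shift cm [0.95 0.05 1.89] pos [0.5346 0.1815 0.138 ] track [-0.2 18.5 90.2] F [ 0.3 -0.1 -2.7] w 0.039712623297319595
scene 602 [[-23.2, 1.4, 37.9], [25.4, 18.3, 84.4], [31.3, 34.9, 106.0]]
[[-25.3, 3.4, 96.8], [29.4, 34.8, 106.3]]
x side vs z [30.2 29.6 28.8 28.9 27.9 28.4 29.  28.6 27.9 27.6]
top 171 [[-28.0, 2.0, 96.9], [-19.3, 20.9, 102.9], [-9.2, 34.9, 106.3]]
[[-27.8, 2.5, 100.0], [-9.4, 34.6, 105.8]]
```

>>> {"op": "carry_out", "data": {
  "plan": [
    [-1, 0.15, 0, 0.4, 0],
    [-1, 0.2, 0, 0.4, 0],
    [-1, 0.2, 0, 0.4, 0],
    [-1, 0.2, 0, 0.4, 0],
    [-1, 0, 0, 0, 0],
    [-1, 0, 0, 0, 0]
  ],
  "squeeze": 12
}}

```text
time_s: 35.35
ee_pos: [0.5421, 0.1813, 0.1222]
tool_rot: [0.0, 1.0, -0.024, -0.0]
contact_force: [-0.4, -0.3, -2.2]
width: 0.0403
grasp_force: 12.0
```

```bash
python3 g.py '(-1.5,18,69)'; python3 face.py -5 41
```

```text
yaw -2.76 spin -0.002 shift cm [0.2  0.06 0.32] pos [0.5421 0.1813 0.1222] track [-1.7 18.6 72.8] F [-0.4 -0.3 -2.2] w 0.04028560673387111
scene 495 [[-24.4, 1.3, 37.7], [23.4, 18.8, 73.7], [29.8, 35.0, 88.9]]
[[-26.0, 3.3, 79.7], [27.5, 34.7, 89.3]]
x side vs z [29.6 27.9 26.7 27.  27.9 26.  25.9 26.5 21.9  nan]
top 165 [[-29.0, 1.1, 76.8], [-19.9, 21.6, 86.1], [-10.0, 35.0, 89.4]]
[[-28.6, 2.2, 82.0], [-11.0, 33.7, 89.2]]
```

>>> {"op": "carry_out", "data": {
  "plan": [
    [-1, 0.1, 0, 0.2, 0],
    [-1, 0.1, 0, 0.2, 0],
    [-1, 0.05, 0, 0.1, 0],
    [-1, 0, 0, 0, 0],
    [-1, 0, 0, 0, 0]
  ],
  "squeeze": 12
}}

```text
time_s: 35.87
ee_pos: [0.5449, 0.1813, 0.1206]
tool_rot: [-0.0, 1.0, -0.024, 0.001]
contact_force: [-4.9, -1.2, 13.8]
width: 0.0397
grasp_force: 12.0
```

>>> {"op": "carry_out", "data": {
  "plan": [
    [-0.1, 0, 0, 0, 0],
    [-0.06, 0, 0, 0, 0],
    [-0.06, 0, 0, 0, 0],
    [-0.06, -0.4, 0, -0.7, 0],
    [-0.06, -0.5, 0, -0.9, 0],
    [-0.06, -0.5, 0, -0.9, 0],
    [-0.06, 0, 0, -2, 0],
    [-0.06, 0, 0, -2.5, 0],
    [-0.06, -2, 0, -2, 0],
    [-0.06, 0, 0, 0, 0]
  ]
}}

```text
time_s: 36.7
ee_pos: [0.5101, 0.1837, 0.2127]
tool_rot: [-0.001, 1.0, -0.024, 0.003]
contact_force: [-0.4, -0.8, -0.2]
width: 0.0442
grasp_force: 0.0
```

```bash
python3 face.py -5 41; python3 face.py 54 96
python3 - <<'E'
from g import *
c=manip.capture("wrist");cv2.imwrite("pics/w8.png",c["frame"][:,:,::-1])
X=(wpts(c)-O)@T*1000
hsv=cv2.cvtColor(c["frame"],cv2.COLOR_RGB2HSV);S,V=hsv[...,1],hsv[...,2]
for y0,y1 in ((2,34),(58,90)):
  for s in (-1,1):
    m=(c["range_z"]>0)&(V>150)&(S<60)&(X[...,1]>y0)&(X[...,1]<y1)&(X[...,2]>72)&(X[...,2]<100)&(s*X[...,0]>10)&(s*X[...,0]<26)
    print(y0,s,m.sum(),np.median(X[m],0).round(1) if m.any() else "")
E
```

```text
scene 510 [[-24.8, 1.3, 37.6], [24.5, 18.7, 74.6], [31.0, 35.1, 88.6]]
[[-25.4, 1.7, 79.2], [29.0, 34.0, 88.8]]
x side vs z [33.  28.8 28.3 28.1 27.8 27.8 26.8 27.2 22.5  nan]
top 51 [[-28.8, 1.5, 61.7], [17.1, 5.9, 84.1], [28.2, 11.2, 87.7]]
[[-28.8, 2.1, 79.9], [27.9, 10.9, 87.4]]
scene 443 [[-25.7, 60.3, 38.0], [23.4, 75.1, 76.4], [29.3, 90.1, 88.2]]
[[-26.8, 60.8, 79.3], [28.5, 89.7, 88.4]]
x side vs z [27.2 26.8 27.  27.6 27.8 27.1 26.7 25.4 20.3  nan]
top 15 [[-29.1, 60.7, 82.4], [-28.3, 66.6, 85.3], [-25.5, 72.9, 87.1]]
[[-29.0, 60.8, 83.2], [-26.0, 72.8, 86.9]]
2 -1 980 [-15.8  17.7  83.9]
2 1 1092 [18.3 18.3 84.1]
58 -1 1086 [-14.4  73.4  83.7]
58 1 1160 [19.4 73.5 83.9]
```

View pics/w8.png

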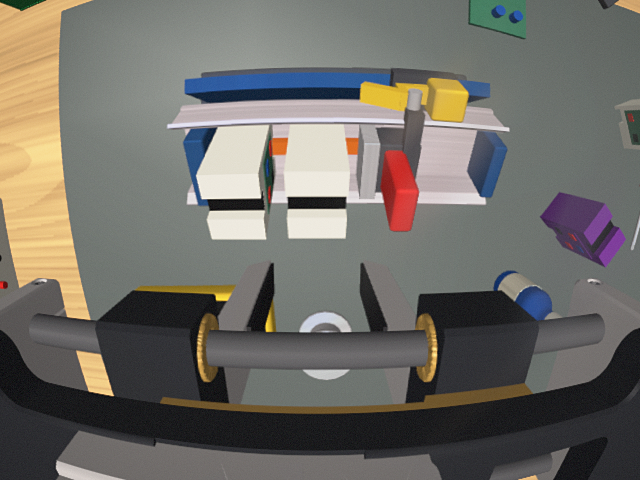

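The wrist view shows both modules seated over the rib at (235,180) and (318,180), with tops at track z = 84 on both sides. The pad is at (447,100). Next I'll press it.

```bash
python3 -c "
from g import *
t=tw((56,-76,36))+R.from_euler('z',YAW,degrees=True).apply([-.008,0,.014]); print(t); delta(t)"
```

```text
[0.59797296 0.08404442 0.13317691]
yaw -2.76 spin -0.002 shift cm [9.23 9.45 7.32] pos [0.5103 0.1827 0.2065] track [ 12.9  18.5 161.7] F [-0.  -0.6  0.1] w 0.04452507848593662
```

>>> {"op": "carry_out", "data": {
  "plan": [
    [-1, 2.2, 2.3, 0, 0],
    [-1, 2.3, 2.4, 0, 0],
    [-1, 2.3, 2.4, 0, 0],
    [-1, 2.0, 2.35, 0, 0],
    [-1, 0, 0, 2.2, 0],
    [-1, 0, 0, 2.2, 0],
    [-1, 0, 0, 2.0, 0],
    [-1, 0, 0, 0, 0],
    [-1, 0, 0, 0, 0]
  ],
  "squeeze": 20
}}

```text
time_s: 37.7
ee_pos: [0.593, 0.084, 0.1415]
tool_rot: [0.0, 1.0, -0.024, -0.002]
contact_force: [-0.2, -0.1, 0.9]
width: 0.0006
grasp_force: 0.0
```

```bash
python3 -c "
from g import *
t=tw((56,-76,36))+R.from_euler('z',YAW,degrees=True).apply([-.008,0,.014]); delta(t)"
```

```text
yaw -2.78 spin -0.002 shift cm [ 0.5  -0.03  0.83] pos [0.593  0.084  0.1415] track [ 56.  -76.3  61.8] F [-0.2 -0.1  0.9] w 0.0006206837964302465
```

>>> {"op": "carry_out", "data": {
  "plan": [
    [-1, 0.25, 0, 0.43, 0],
    [-1, 0.25, 0, 0.43, 0],
    [-1, 0.2, 0, 0.35, 0],
    [-1, 0.15, 0, 0.26, 0],
    [-1, 0.1, 0, 0.17, 0],
    [-1, 0, 0, 0, 0],
    [-1, 0, 0, 0, 0]
  ]
}}

```text
time_s: 38.28
ee_pos: [0.6041, 0.0836, 0.1282]
tool_rot: [0.0, 1.0, -0.024, 0.001]
contact_force: [-1.1, -0.9, 5.9]
width: 0.0005
grasp_force: 2.7
```

```bash
python3 look.py scene s9
```

```text
red 33 [[10.8, -11.6, 41.6], [16.2, -5.7, 48.3], [23.4, 1.1, 65.6]]
yel 183 [[46.7, -87.8, 10.2], [61.2, -65.3, 20.5], [68.8, -17.3, 31.3]]
[212. 196.] 198 [ 421.2 -328.6] [42.7 36.9] 66.8
[243. 262.] 230 [ 602.7 -230.3] [38.  39.2] 20.7
in track 779 [[-25.1, 28.9, 51.0], [22.0, 62.8, 79.5], [28.8, 97.3, 88.6]]
```

The follower has closed. Back away and verify.

>>> {"op": "carry_out", "data": {
  "plan": [
    [-1, -0.4, 0, -0.7, 0],
    [-1, -0.8, 0, -1.4, 0],
    [-1, 0, 0, -2.5, 0],
    [-1, 0, 0, -3, 0],
    [-1, -2, 3, -2, 0],
    [-1, -2, 3, 0, 0],
    [-1, -2, 3, 0, 0],
    [-1, -2, 3, 0, 0],
    [-1, 0, 0, 0, 0],
    [-1, 0, 0, 0, 0]
  ]
}}

```text
time_s: 39.17
ee_pos: [0.5045, -0.0323, 0.2242]
tool_rot: [-0.0, 1.0, -0.026, 0.001]
contact_force: [-0.8, 1.1, -0.6]
width: 0.0002
grasp_force: 0.0
```

```bash
python3 look.py top t10
python3 - <<'E'
from g import *
c=manip.capture("wrist");a=c["frame"]; t=manip.capture("top")["frame"][180:330,100:520]
cv2.imwrite("pics/f.png",np.vstack([cv2.resize(a,(420,315)),t])[:,:,::-1])
X=(wpts(c)-O)@T*1000
hsv=cv2.cvtColor(a,cv2.COLOR_RGB2HSV);S,V=hsv[...,1],hsv[...,2]
for y0,y1 in ((22,58),(62,98)):
  for s in (-1,1):
    m=(c["range_z"]>0)&(V>150)&(S<60)&(X[...,1]>y0)&(X[...,1]<y1)&(X[...,2]>72)&(X[...,2]<100)&(s*X[...,0]>10)&(s*X[...,0]<26)
    print(y0,s,m.sum(),np.median(X[m],0).round(1) if m.any() else "")
E
```

```text
red 230 [[-15.0, -12.5, 46.4], [5.6, -7.6, 88.5], [18.2, 1.8, 94.0]]
yel 137 [[44.4, -52.0, 14.2], [53.5, -37.8, 26.7], [60.2, -19.6, 36.3]]
[410. 208.] 329 [ 605.9 -229.5] [37.1 41.4] 18.8
[468. 291.] 367 [ 424.1 -328.1] [40.9 37. ] 63.5
in track 1024 [[-29.3, 20.4, 53.3], [10.3, 59.6, 84.5], [25.9, 98.4, 88.4]]
22 -1 515 [-15.1  39.9  83.5]
22 1 631 [21.8 39.3 83.6]
62 -1 424 [-14.6  79.   83.7]
62 1 391 [20.9 75.1 83.6]
```

View pics/f.png

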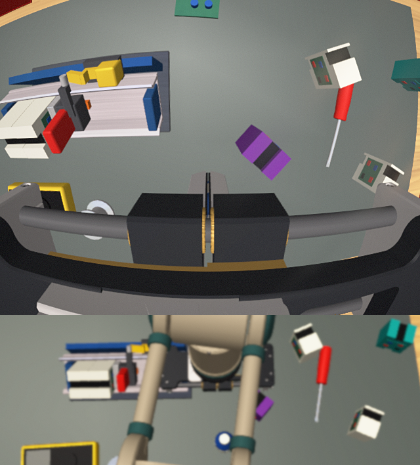

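The final view shows both modules stacked against the stop, fully down (tops at z of about 83.6), with the follower closed behind them. The odd modules and the other things are where they were.

```bash
python3 -c "
from cell import manip
print(manip.finish_job())"
```

```text
the job is handed in; nothing more can be done
None
```

The job is done and handed in at about 39 s: both middle-groove modules are fully down over the rib and pushed against the end stop by the released follower. The odd modules and the other things on the bench were left alone.

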